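# Stop the feeder, tip the tray of bottles into its hopper, reset the stop

## Robot

A 6-joint arm with a two-finger parallel gripper is mounted at the origin on the work surface; the furniture and walls round the work are solid. World frame = base frame: x ahead of the robot, y to its left, z up, the work surface at z = 0. Lengths are in mm, angles in rad, forces in N, time in s.
With the tool pointing down it reaches from about 350 to 975 mm from the base axis. Payload 7.1 kg.
Tool frame: the origin (TCP) lies at the very end of the fingers, on their centre line; the grasp point (between the pads) lies 19 mm behind it; z points along the fingers, y is the direction in which the jaws open and shut (so a half turn about z gives the same grasp; the last joint's range is limited). The gripper opens to 88 mm and grips with 3 to 60 N. Pads are 20 mm wide; open, the fingers measure 115 mm over their backs; the gripper's body (75 mm by 178 mm) begins 61 mm behind the grasp point.
Start: joints at [1.242, 0.423, 1.63, -0, 1.089, -0.019], TCP at [190.511, 595.24, 222.675] pointing down, gripper open.
Joint ranges: [-3, 3], [-0.9, 2.11], [0.09, 2.58], [-1.31, 4.45], [0.11, 2.69], [-2.54, 2.54]. Speed limits (rad/s): [2.39, 2.39, 3.01, 3.14, 3.14, 3.14].

## Interface

Orientations are given as a rotation vector (axis times angle).
In Python, from workcell import monitor, vision, order, find_in, regions_of, place_of gives the robot as it stands. The module is installed in compiled form; this text tells all that it offers.
- The arm moves only by the tool carry_out, never from a script. Its argument "targets" is a list of rows, each a list of 3 entries, a list of its own where there are three numbers: the turn, a rotation vector about the world's x, y, z in degrees, then the shift along the world's x, y, z in mm, then the finger opening in mm, from 0 to 87.8. In form: [[[rx, ry, rz], [x, y, z], hand], ...]. A call has 1 to 10 rows; each row is the pose to reach, as a shift and turn from the pose commanded when the call began; what a row does not reach only later rows make up. A row lasts 1/12 s, in which the tool goes at most 41.7 mm and 7.16 degrees, less where a joint would pass 70% of its speed; a pose out of reach is approached as far as the arm can. A call with a gripper value outside its range is refused whole. The fingers move at their own pace and stop on an object; the grip force is fixed at half the most. Time passes only in rows, so rows that repeat a pose let the fingers close. It gives the time, the measured TCP pose, the force and the opening at its end, in the units of the state.
- monitor.get_obs(): the state, without advancing time (a new reading comes with each control period).
- vision.get_image(name): name is "side" or "top" or "wrist"; returns the picture (400x640x3 uint8, red, green, blue); there is no depth.
- vision.camera_model(name): a dict with "K" (3x3 intrinsics, pixels), "rvec" (rotation vector, rad) and "tvec" (3), from world to camera coordinates, as OpenCV has them. Camera axes: x right, y down, z forward; pixel columns grow to the right and rows downward; lengths in mm; the calibration is good to about 2 mm. A picture is of the moment at which its call begins: read the wrist's pose just before it. camera_model takes no time and is no camera call; for the wrist camera it gives the pose at the moment of the call.
- order.close_job(): hands the job in, once; it reports no verdict.
Trained networks look in the newest picture that a camera, given by its name, has taken for a name from the list of things; names that differ only in an ending like _2 or _b are one class to them, and where a whole thing is asked for, a point or a joint stands for the part that bears it (a point fixed in the world has none). Each returns a list of dicts, best first, with "confidence" (0 to 1); they miss things now and then, are a little off and sometimes report something else, mostly with a low value. They report only what shows in the picture. A call takes as long as a camera call. They do not tell look-alikes from the thing itself.
- find_in(query, camera): "point" ([x, y, z] in mm, in the coordinates of the camera as it stood for that picture, good to about 4 mm: the middle of the surface that is visible of it).
- regions_of(query, camera): "mask" (400x640 bool, what is visible of it).
- place_of(query, camera): "point" ([x, y, z] in mm, in the coordinates of the camera as it stood for that picture, good to about 4 mm: a listed point, or the origin of a listed thing).
The state is a dict: "t": time; "qpos": joint angles; "qvel": joint speeds; "joint_torque": joint torques, N m; "ee_pos": TCP position; "orientation": TCP orientation; "ft_force": force on the tool from outside, world axes, zero at the start; "moment": the same for the moment, N m; "width": finger opening in mm.
Only numpy, scipy, OpenCV 4.12 (cv2) and the standard library are available. Lean on these libraries where they do the work, as an engineer would, in place of code of your own. Each camera call takes 0.05 s, during which the arm holds its last target.

## Task

Refill the bottle feeder: first stop it by pressing the red mushroom button all the way down. Then lift the blue tray by its yellow lip so that all three bottles slide into the hopper, and lower the tray gently back to rest (never fling it or let it drop). Last, turn the red button head clockwise as far as it goes to reset the stop, and leave the loose things round about where they are.

Things in the scene. Friction and masses are not known exactly. Their poses are not given: they have to be found in the camera images.
- feeder: fixed feed hopper (bare metal box, open on top) with a hinged blue tray at one end. Origin on the table below the hopper wall next to the tray; z up, +y the pouring direction (tray to hopper). Hopper inside: x -72 to 72, y 2 to 148, floor z 16; side rims z 121, far wall to z 166. Grey legs with a crossbar at y -122 to -108, x within +-49, carry the tray; beyond y -122 the space under it is free
- tray (a joint): angle of the blue tray, rad: 0 level at rest, grows as the lip end is lifted, stop at 1.2. Tray 134 wide, floor 4 thick, walls 41 high at both sides and the lip end, open at the hopper end; 0.25 to 0.5 kg. It turns easily and falls back if let go. The bottles begin to slide somewhere between 0.4 and 1.0 rad, depending on friction
- tray_hinge (a point): middle of the tray's hinge axis (at feeder x 0, y 12, z 125); the axis runs along the feeder's x
- tray_lip (a point): middle of the outer lower edge of the tray's yellow lip, a flange 80 wide, 6 thick, standing out 25 from the end wall, its flat underside 125 above the table when level; 220 from the hinge axis. Shut fingers tilted about 45 degrees, coming from outside and pointing down and in the pouring direction, can lift it from below. Axes turn with the tray: x along the edge, y in the pouring direction
- feed_bottle0_mid (a point): gold-brown oval bottle with a white top, empty, 97 long x 52 wide x 26 thick, about 70 g, lying flat across the tray at the start; this point is its centre
- feed_bottle1_mid (a point): gold-brown oval bottle with a white top, empty, 97 long x 52 wide x 26 thick, about 70 g, lying flat across the tray at the start; this point is its centre
- feed_bottle2_mid (a point): gold-brown oval bottle with a white top, empty, 97 long x 52 wide x 26 thick, about 70 g, lying flat across the tray at the start; this point is its centre
- stop_button (a joint): how far the red mushroom button is pressed, m: 0 = up, 0.008 = fully down. A spring presses it back: about 3 N to start, 8.5 N fully down; it comes up again when released
- stop_knob (a joint): turn of the red button head about its vertical axis, rad: grows clockwise seen from above, stop (reset) at 1.2; starts between 0 and 0.25; it stays where it is left. About 0.06 N m of friction
- stop_head_top (a point): centre of the top of the red button head: round, 42 across, 24 high (full width from 5 to 18 below this point), 88 above the table; on a yellow box 76 x 76 x 50 fixed to the table, with a black collar up to z 54. Its axes turn with the head; a white line on top shows its x direction
- cup: white beaker, 58 across, 61 high; a bystander, leave it where it is; origin at the centre of its underside
- nozzle: white filling nozzle standing on its flange, 32 across, 67 high; a bystander, leave it where it is; origin at the centre of its underside
- feed_bottle0: the same bottle as feed_bottle0_mid; origin at the middle of its base, z towards its white top, x through its thickness
- feed_bottle1: the same bottle as feed_bottle1_mid; origin at the middle of its base, z towards its white top, x through its thickness
- feed_bottle2: the same bottle as feed_bottle2_mid; origin at the middle of its base, z towards its white top, x through its thickness
There are look-alikes about, which are no part of the job. Of the things that look like the part that bears stop_button, the larger one is meant.

How it is judged:
By the outcome, as a careful person would: the job done as asked, in the order asked, and still so for the second after the job is handed in, with the robot touching nothing.
It also fails if it takes over 54 s, if anything falls off the work surface, if the arm or the gripper's body presses on something with over 40 N, if the wrist force passes 120 N, or if a joint passes its speed limit or range.

## Working session

There is one attempt and no reset: what is moved stays moved. The work goes in short steps, Python scripts to look and compute and a tool call to move; the robot and the scene stay as the last step left them, time stands still between calls to the robot, and variables do not carry over. Pictures are saved under pics/ and viewed, and the job is handed in when it is done.

Besides the shell and the picture viewer there is one more tool, called as name(argument=value, ...), one argument or row to a line, values as JSON. carry_out: Moves the arm, as the interface text tells. Its arguments: {"type":"object","properties":{"targets":{"type":"array","items":{"type":"array"}}},"required":["targets"]}

```bash
mkdir -p pics; cat > h.py <<'E'
import numpy as np, cv2
from workcell import monitor, vision, order, find_in, regions_of, place_of
def cam(n):
    m=vision.camera_model(n);R,_=cv2.Rodrigues(np.array(m["rvec"],float));return np.array(m["K"],float),R,np.array(m["tvec"],float).ravel()
def w(n,p):
    K,R,t=cam(n);return R.T@(np.array(p)-t)
def px(n,p):
    K,R,t=cam(n);q=K@(R@np.array(p,float)+t);return q[:2]/q[2]
def save(n,f):
    im=vision.get_image(n);cv2.imwrite("pics/"+f,cv2.cvtColor(im,cv2.COLOR_RGB2BGR));return im
E
python3 - <<'E'
from h import *
for n in ["top","side"]:
    save(n,n+"0.png")
    for q in ["feeder","tray_hinge","tray_lip","stop_head_top","cup","nozzle","feed_bottle0_mid"]:
        for r in place_of(q,n)[:4]:
            p=w(n,r["point"]);print(n,q,round(r["confidence"],2),p.round(0),px(n,p).round(0))
print(monitor.get_obs())
E
```

```text
top feeder 0.61 [434. 111.  -6.] [271. 211.]
top tray_hinge 0.78 [428. 125. 125.] [265. 207.]
top tray_hinge 0.64 [434. 112.  -7.] [271. 211.]
top tray_lip 0.77 [547. -60. 128.] [314. 178.]
top stop_head_top 0.66 [ 406. -341.   87.] [384. 217.]
top stop_head_top 0.43 [ 272. -516.   63.] [428. 253.]
top cup 0.61 [ 528. -220.   -2.] [351. 191.]
top nozzle 0.43 [437. 110.  -3.] [272. 210.]
top nozzle 0.36 [411. 356.  -4.] [212. 215.]
top feed_bottle0_mid 0.69 [507.  -7. 136.] [300. 187.]
side feeder 0.96 [434. 115.   1.] [367. 214.]
side tray_hinge 0.88 [428. 123. 127.] [371. 184.]
side tray_lip 0.86 [552. -62. 128.] [331. 214.]
side stop_head_top 0.63 [ 410. -334.   86.] [241. 213.]
side cup 0.67 [ 536. -220.    2.] [284. 249.]
side nozzle 0.6 [413. 359.  -0.] [425. 200.]
side feed_bottle0_mid 0.59 [511.  -9. 143.] [343. 200.]
side feed_bottle0_mid 0.26 [471.  35. 141.] [351. 192.]
{'t': 0.8, 'qpos': array([ 1.24199446e+00,  4.23081432e-01,  1.62992082e+00, -1.72312073e-05,
        1.08858008e+00, -1.89814441e-02]), 'qvel': array([ 2.95079235e-04, -2.28225874e-05,  1.30670221e-03, -1.27855292e-03,
        2.21502368e-03, -7.53206790e-04]), 'joint_torque': array([-2.70048522e-04, -5.44505596e+01, -2.74028921e+01,  6.43619802e-02,
        1.68442202e-02, -2.59738658e-05]), 'ee_pos': array([190.51693784, 595.23275419, 222.67846773]), 'orientation': array([4.84705696e-01, 3.10395862e+00, 1.18256145e-05]), 'ft_force': array([-0.3994326 , -0.29872291,  0.0729095 ]), 'moment': array([-0.01833829,  0.05308948, -0.03237788]), 'width': 88.09270915532996}
```

View pics/top0.png

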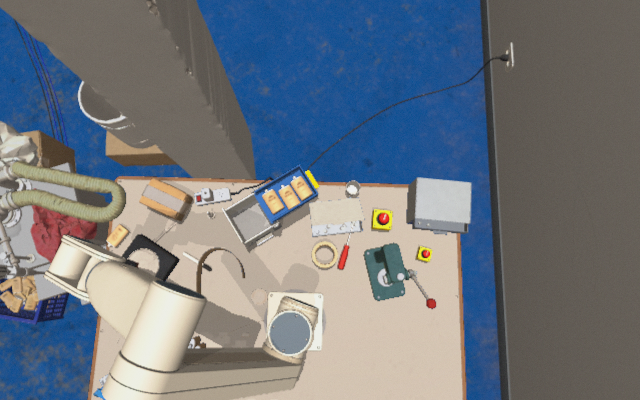

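View pics/side0.png

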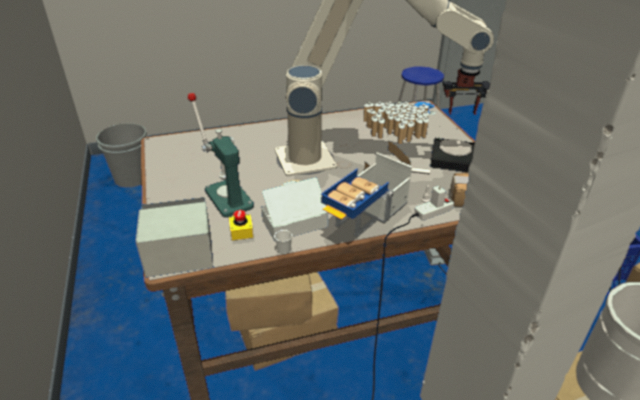

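```bash
python3 - <<'E'
import cv2
a=cv2.imread("pics/top0.png");b=cv2.imread("pics/side0.png")
c=cv2.resize(a[140:290,240:480],(800,500),interpolation=2)
d=cv2.resize(b[150:290,190:430],(800,467),interpolation=2)
cv2.imwrite("pics/topc.png",c);cv2.imwrite("pics/sidec.png",d)
E
```

```text
(no output)
```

View pics/topc.png

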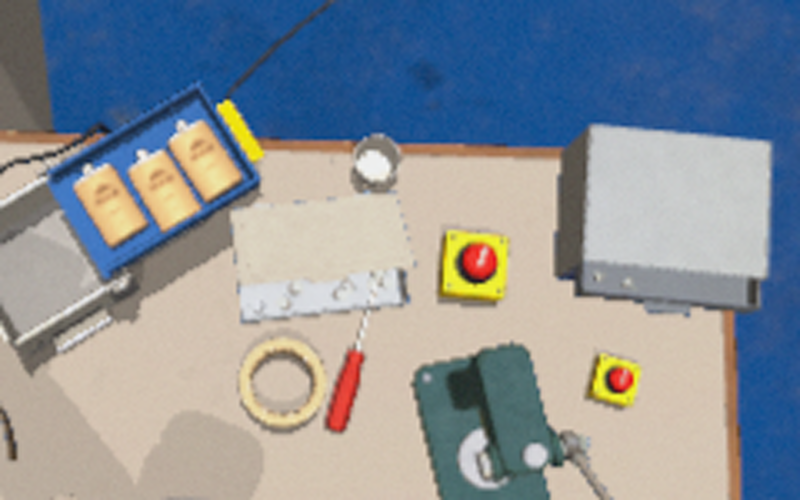

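View pics/sidec.png

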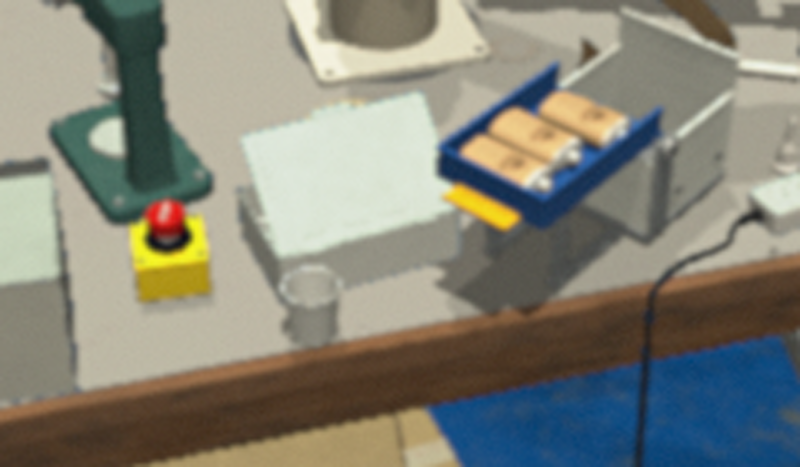

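The larger red button is at top (384,217) and the smaller one at (425,253). The larger fits the description. The crops also show a white sloped box between the tray and the button, and a green press behind the button. I'll triangulate those obstacles next.

```bash
python3 - <<'E'
from h import *
def P(n):
    K,R,t=cam(n);return K@np.c_[R,t]
T,S=P("top"),P("side")
def tri(a,b):
    X=cv2.triangulatePoints(T,S,np.array(a,float).reshape(2,1),np.array(b,float).reshape(2,1));return (X[:3]/X[3]).ravel().round(0)
for nm,a,b in [("lever ball",(431,303),(192,97)),("press head front",(392,244),(240,147)),
 ("press base corner near",(367,255),(208,186)),("box top near lip edge corner",(310,204),(325,205)),("box top right far",(359,198),(271,220)),("box ridge",(363,220),(263,190)),("boxridge L",(312,224),(316,179)),("cup rim",(352,187),(284,235)),("tray corner outer",(300,167),(354,214)),("greybox corner",(415,213),(208,205)),("button top",(384,217),(240.5,213)),("lip a",(307,171),(345,216)),("lip b",(317,188),(324,206))]:
    print(nm,tri(a,b))
def ray(n,uv,z):
    K,R,t=cam(n);c=-R.T@t;d=R.T@np.linalg.inv(K)@np.array([*uv,1.]);return (c+d*(z-c[2])/d[2]).round(0)
print("base of press", [ray("top",p,30) for p in [(365,250),(388,297),(405,292)]])
print("small btn",ray("top",(425,253),60), "box yellow corners", [ray("top",p,50) for p in [(374,209),(392,209),(391,231),(372,230)]])
for n in ["top","side"]:
    vision.get_image(n)
    for q in ["tray_hinge","tray_lip","stop_head_top","feed_bottle0_mid"]:
        for r in place_of(q,n)[:4]:
            print(n,q,round(r["confidence"],2),w(n,r["point"]).round(1))
E
```

```text
lever ball [  97. -428.  381.]
press head front [ 289. -314.  273.]
press base corner near [ 269. -375.  112.]
box top near lip edge corner [450. -50.  89.]
box top right far [ 480. -244.   89.]
box ridge [ 384. -250.  146.]
boxridge L [364. -58. 142.]
cup rim [ 531. -215.   60.]
tray corner outer [587.  -0. 141.]
greybox corner [ 417. -441.  148.]
button top [ 408. -337.   85.]
lip a [575. -27. 130.]
lip b [507. -73. 130.]
base of press [array([ 281., -273.,   30.]), array([ 100., -364.,   30.]), array([ 121., -431.,   30.])]
small btn [ 274. -505.   60.] box yellow corners [array([ 445., -306.,   50.]), array([ 447., -379.,   50.]), array([ 358., -374.,   50.]), array([ 360., -298.,   50.])]
top tray_hinge 0.92 [426.6 123.1 126.7]
top tray_lip 0.83 [546.3 -58.7 122.9]
top stop_head_top 0.65 [ 406.3 -341.8   89.3]
top stop_head_top 0.52 [ 271.5 -515.8   59.3]
top feed_bottle0_mid 0.69 [507.7  -8.3 137.4]
side tray_hinge 0.92 [429.6 122.2 125.5]
side tray_lip 0.89 [552.8 -63.3 129.1]
side tray_lip 0.49 [414.8 360.3  -2.7]
side stop_head_top 0.55 [ 409.8 -337.7   88.6]
side feed_bottle0_mid 0.74 [ 533.  -219.7    4. ]
side feed_bottle0_mid 0.73 [508.7 -11.3 143.8]
```

carry_out(
  targets=[
    [[0, 0, -5], [22, -34, 20], 0],
    [[0, 0, -10], [44, -68, 40], 0],
    [[0, 0, -15], [66, -102, 60], 0],
    [[0, 0, -20], [88, -136, 80], 0],
    [[0, 0, -25], [110, -170, 100], 0],
    [[0, 0, -30], [132, -204, 100], 0],
    [[0, 0, -35], [154, -238, 100], 0],
    [[0, 0, -40], [176, -272, 100], 0],
    [[0, 0, -45], [198, -306, 100], 0],
    [[0, 0, -50], [220, -340, 100], 0],
  ],
)

```text
t: 2.13
ee_pos: [405.6, 262.1, 323.2]
orientation: [1.756, 2.604, 0.002]
ft_force: [0.5, 0.7, -0.7]
width: 24.7
```

carry_out(
  targets=[
    [[0, 0, -3], [6, -40, 0], 0],
    [[0, 0, -6], [12, -80, 0], 0],
    [[0, 0, -9], [18, -120, 0], 0],
    [[0, 0, -12], [24, -160, 0], 0],
    [[0, 0, -15], [30, -200, 0], 0],
    [[0, 0, -18], [36, -240, 0], 0],
    [[0, 0, -21], [42, -280, 0], 0],
    [[0, 0, -22], [48, -320, 0], 0],
    [[0, 0, -22], [54, -360, 0], 0],
    [[0, 0, -22], [60, -400, 0], 0],
  ],
)

```text
t: 2.97
ee_pos: [464.8, -138.3, 323.0]
orientation: [2.216, 2.225, 0.001]
ft_force: [0.7, 0.6, 0.1]
width: 0.4
```

carry_out(
  targets=[
    [[0, 0, 0], [-12, -40, 0], 0],
    [[0, 0, 0], [-24, -79, 0], 0],
    [[0, 0, 0], [-36, -118, 0], 0],
    [[0, 0, 0], [-48, -157, 0], 0],
    [[0, 0, 0], [-61, -192, 0], 0],
    [[0, 0, 0], [-61, -192, -30], 0],
    [[0, 0, 0], [-61, -192, -50], 0],
    [[0, 0, 0], [-61, -192, -50], 0],
  ],
)

```text
t: 3.63
ee_pos: [401.5, -327.4, 269.0]
orientation: [-2.214, -2.219, 0.001]
ft_force: [-0.3, 0.3, 0.2]
width: 0.5
```

```bash
python3 - <<'E'
from h import *
for n in ["wrist","top","side"]:
    save(n,n+"1.png")
    for r in place_of("stop_head_top",n)[:4]:
        p=w(n,r["point"]);print(n,round(r["confidence"],2),p.round(1),px(n,p).round(0))
o=monitor.get_obs();print(o["t"],o["qpos"],o["ee_pos"],o["ft_force"],o["width"])
a=cv2.imread("pics/top1.png")[120:400,150:500];b=cv2.imread("pics/side1.png")[20:300,130:480]
cv2.imwrite("pics/c1.png",cv2.resize(np.hstack([a,b]),(800,320)))
E
```

```text
wrist 0.83 [ 413.  -343.4   88.6] [325. 192.]
top 0.55 [ 274.  -514.1   61.1] [427. 253.]
side 0.4 [ 407.6 -336.1   88.5] [240. 212.]
side 0.27 [471.6 -39.9 140.7] [330. 196.]
3.9333 [-7.04151017e-01  2.08465772e-01  1.80932874e+00 -7.81471254e-06
  1.12126168e+00 -7.09445242e-01] [ 404.85099222 -328.27355647  274.17695867] [ 0.10040565  0.46551543 -0.4115604 ] 0.5301891966209437
```

View pics/c1.png

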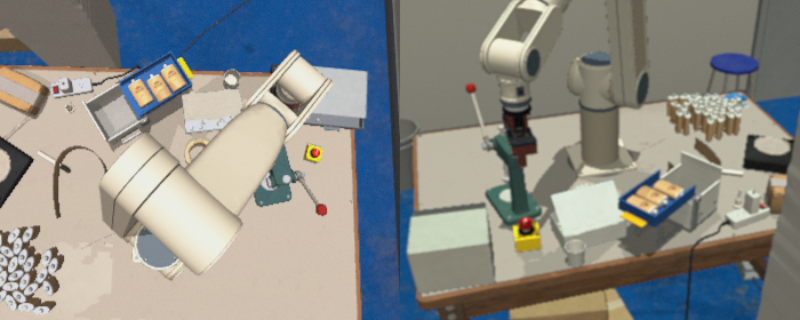

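View pics/wrist1.png

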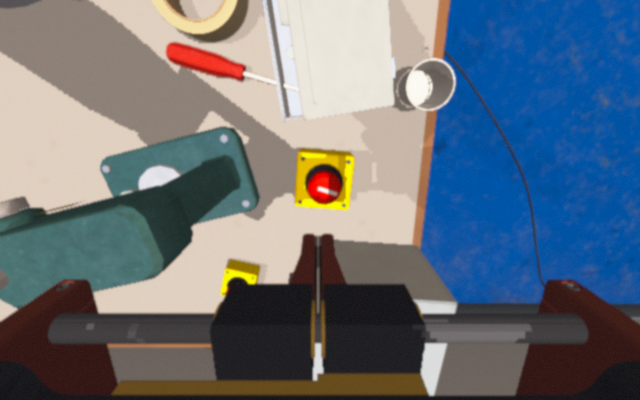

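```bash
python3 - <<'E'
from h import *
im=save("wrist","w2.png").astype(int)
m=((im[...,0]>120)&(im[...,1]<70)&(im[...,2]<70))
m[:140]=0;m[230:]=0;m[:,:290]=0;m[:,370:]=0
m2=regions_of("stop_head_top","wrist")
for r in m2[:2]: print(r["confidence"],r["mask"].sum(),np.argwhere(r["mask"]).mean(0))
mm=m2[0]["mask"]
def ray(n,uv,z):
    K,R,t=cam(n);c=-R.T@t;d=R.T@np.linalg.inv(K)@np.array([*uv,1.]);return c+d*(z-c[2])/d[2]
(cx,cy),r=cv2.minEnclosingCircle(np.argwhere(m)[:,::-1].astype(np.float32));print(cx,cy,r,m.sum(),ray("wrist",(cx,cy),77))
ys,xs=np.where(m);print(xs.min(),xs.max(),ys.min(),ys.max())
wl=(im.min(2)>150);wl[:170]=0;wl[205:]=0;wl[:,:308]=0;wl[:,342:]=0
p=np.argwhere(wl)[:,::-1].astype(float);print(len(p),[ray("wrist",q,88).round(1) for q in (p.min(0),p.max(0))],p.min(0),p.max(0))
yy,xx=np.where(mm);print("mask bbox",xx.min(),xx.max(),yy.min(),yy.max())
cv2.imwrite("pics/c2.png",cv2.resize(cv2.cvtColor(im.astype(np.uint8),cv2.COLOR_RGB2BGR)[140:225,280:380],(700,595),interpolation=2))
print(place_of("stop_head_top","wrist")[:1],vision.camera_model("wrist")["tvec"],cam("wrist")[1].round(2), -cam("wrist")[1].T@cam("wrist")[2])
E
```

```text
0.65 897 [184.19843924 319.97435897]
0.42 98 [284.69387755 227.80612245]
320.0 184.5 16.37843894958496 656 [ 408.29032853 -338.15856098   77.        ]
304 336 169 199
50 [array([ 400.8, -334.7,   88. ]), array([ 414.4, -342.2,   88. ])] [314. 184.] [325. 190.]
mask bbox 304 336 168 201
[] [-403.1958373  -367.01327032  339.15766386] [[ 1.    0.01  0.  ]
 [ 0.01 -0.95  0.31]
 [ 0.   -0.31 -0.95]] [ 404.1283385  -243.35924538  435.6031548 ]
```

View pics/c2.png

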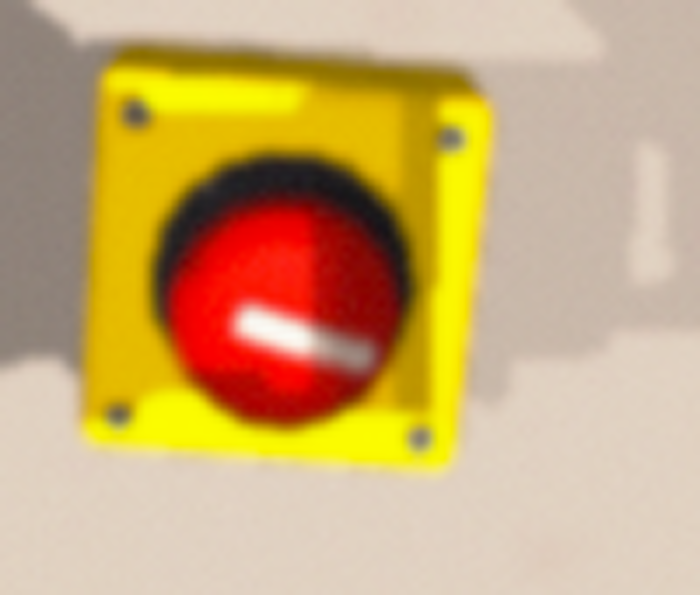

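carry_out(
  targets=[
    [[0, 0, 0], [0, 0, -40], 0],
    [[0, 0, 0], [0, 0, -80], 0],
    [[0, 0, 0], [0, 0, -120], 0],
    [[0, 0, 0], [0, 0, -150], 0],
    [[0, 0, 0], [0, 0, -150], 0],
  ],
)

```text
t: 4.5
ee_pos: [401.1, -325.5, 117.8]
orientation: [-2.21, -2.22, 0.001]
ft_force: [0.3, 0.3, -0.1]
width: 0.6
```

```bash
python3 - <<'E'
from h import *
save("side","s3.png");o=monitor.get_obs();print(o["t"],o["ee_pos"],o["ft_force"],o["qpos"])
save("side","s3.png");o=monitor.get_obs();print(o["t"],o["ee_pos"],o["ft_force"])
b=cv2.imread("pics/s3.png")[40:300,130:400]
cv2.imwrite("pics/c3.png",cv2.resize(b,None,fx=2.3,fy=2.3))
E
```

```text
4.55 [ 402.5094395  -326.72245356  120.6444738 ] [ 0.07802125 -0.08159527 -0.38837853] [-7.04790096e-01  4.20629364e-01  1.93022483e+00 -2.10073564e-05
  7.96689873e-01 -7.09497854e-01]
4.6 [ 403.92621399 -327.94400231  122.71465994] [0.55178426 0.60259987 0.85623113]
```

View pics/c3.png

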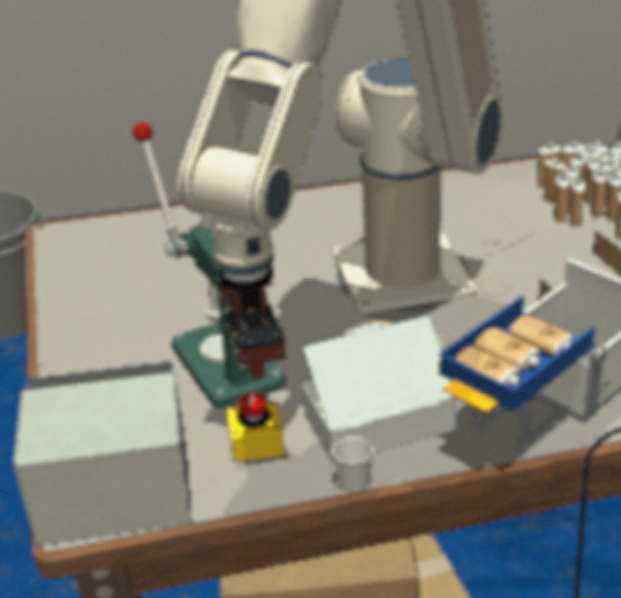

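carry_out(
  targets=[
    [[0, 0, 0], [3.5, -10, -10], 0],
    [[0, 0, 0], [3.5, -10, -25], 0],
    [[0, 0, 0], [3.5, -10, -30], 0],
    [[0, 0, 0], [3.5, -10, -33], 0],
    [[0, 0, 0], [3.5, -10, -36], 0],
    [[0, 0, 0], [3.5, -10, -39], 0],
    [[0, 0, 0], [3.5, -10, -42], 0],
    [[0, 0, 0], [3.5, -10, -44], 0],
    [[0, 0, 0], [3.5, -10, -44], 0],
    [[0, 0, 0], [3.5, -10, -44], 0],
  ],
)

```text
t: 5.43
ee_pos: [408.2, -338.8, 80.0]
orientation: [2.215, 2.225, 0.0]
ft_force: [-0.5, 0.3, 8.1]
width: 0.3
```

carry_out(
  targets=[
    [[0, 0, 0], [0, 0, -1], 0],
    [[0, 0, 0], [0, 0, -2], 0],
    [[0, 0, 0], [0, 0, -3], 0],
    [[0, 0, 0], [0, 0, -3], 0],
    [[0, 0, 0], [0, 0, -3], 0],
  ],
)

```text
t: 5.85
ee_pos: [408.6, -339.1, 79.4]
orientation: [2.214, 2.224, 0.0]
ft_force: [-6.7, 5.9, 34.2]
width: 0.3
```

carry_out(
  targets=[
    [[0, 0, 0], [0, 0, 20], 0],
    [[0, 0, 0], [0, 0, 60], 0],
    [[0, 0, 0], [0, 0, 100], 0],
    [[0, 0, 0], [0, 0, 140], 0],
    [[0, 0, 0], [10, 20, 175], 0],
    [[0, 0, 0], [20, 40, 210], 0],
    [[0, 0, 0], [45, 70, 210], 0],
    [[0, 0, 0], [70, 100, 210], 0],
    [[0, 0, 0], [70, 100, 210], 0],
  ],
)

```text
t: 6.6
ee_pos: [480.8, -234.3, 287.3]
orientation: [2.211, 2.228, 0.005]
ft_force: [0.4, -0.5, -0.6]
width: 0.7
```

```bash
python3 - <<'E'
from h import *
o=monitor.get_obs();print(o["t"],o["qpos"].tolist(),o["ee_pos"],o["orientation"])
E
```

```text
6.6 [-0.4767855318138116, 0.21570508798157378, 1.7678640864375428, 0.002148191257545395, 1.1545002105653102, -0.48559308000034107] [ 480.80788701 -234.27416786  287.30011685] [2.21064722 2.22827501 0.00460045]
```

carry_out(
  targets=[
    [[-6, -4, 0], [0, 0, 0], 0],
    [[-12, -8, 0], [0, 0, 0], 0],
    [[-18, -12, 0], [0, 0, 0], 0],
    [[-18, -12, 0], [0, 0, 0], 0],
    [[-18, -12, 0], [0, 0, 0], 0],
  ],
)

```text
t: 7.02
ee_pos: [476.3, -237.0, 285.5]
orientation: [1.954, 1.967, -0.105]
ft_force: [-0.0, -0.9, 0.7]
width: 0.5
```

```bash
cat > fk.py <<'E'
import numpy as np
from scipy.spatial.transform import Rotation as Ro
def Rz(a): return Ro.from_euler('z',a).as_matrix()
def Ry(a): return Ro.from_euler('y',a).as_matrix()
def fk(q,p):
    d0,a0,L1,L2,off,Lt,s4,s6=*p[:6],1,1
    R1=Rz(q[0]);x=R1@np.array([a0,0,0])+np.array([0,0,d0])
    R2=R1@Ry(q[1]);x=x+R2@np.array([0,0,L1])
    R3=R2@Ry(q[2]);x=x+R3@np.array([off,0,L2])
    R4=R3@Rz(S[0]*q[3]);R5=R4@Ry(q[4]);R6=R5@Rz(S[1]*q[5])
    return x+R6@np.array([0,0,Lt]),R6@Rz(S[2]),x
S=[1,1,0]
E
python3 - <<'E'
from h import *
import fk,itertools
from scipy.optimize import least_squares
o=monitor.get_obs();print(o["t"],o["qpos"].tolist(),o["ee_pos"],o["orientation"])
D=[([1.24199446e+00,4.23081432e-01,1.62992082e+00,-1.7e-05,1.08858008e+00,-1.8981e-02],[190.51693784,595.23275419,222.67846773],[.484705696,3.10395862,1e-5]),
([-7.04151017e-01,2.08465772e-01,1.80932874e+00,-7.8e-06,1.12126168e+00,-7.09445242e-01],[404.85099222,-328.27355647,274.17695867],None),
([-7.04790096e-01,4.20629364e-01,1.93022483e+00,-2e-05,7.96689873e-01,-7.09497854e-01],[402.5094395,-326.72245356,120.6444738],None),
([-0.4767855318138116,0.21570508798157378,1.7678640864375428,0.002148191257545395,1.1545002105653102,-0.48559308000034107],[480.80788701,-234.27416786,287.30011685],[2.21064722,2.22827501,0.00460045]),
(o["qpos"],o["ee_pos"],o["orientation"])]
for s4,s6,c in itertools.product([1,-1],[1,-1],[0,np.pi,np.pi/2,-np.pi/2]):
    fk.S[:]=[s4,s6,c]
    e=sum(np.linalg.norm((fk.Ro.from_matrix(fk.fk(q,[0]*6)[1]).inv()*fk.Ro.from_rotvec(r)).as_rotvec()) for q,_,r in D if r is not None)
    if e<.3:
        f=lambda p:np.concatenate([fk.fk(q,p)[0]-x for q,x,_ in D])
        s=least_squares(f,[300,0,450,450,0,250]);print(s4,s6,c,e,s.x,s.fun.round(1))
R=fk.Ro.from_rotvec(o["orientation"]).as_matrix();print(R.round(2))
E
```

```text
7.0167 [-0.35919699540303407, 0.08590557281520293, 1.9831827521869476, -0.3070540402756435, 0.7872673327317452, -0.17937402175383604] [ 476.343348   -236.97111123  285.48066748] [ 1.95378697  1.96669537 -0.10522441]
1 1 1.5707963267948966 1.3322005976497061e-06 [295.45012945   3.90605903 538.93055626 483.78561414  66.83204857
 278.89094823] [ 10.6  -5.8   1.7  -5.8 -10.6   0.3  -7.   -9.7   0.1  -3.8 -11.5   0.4
  -4.9  -3.9  -2.5]
[[ 0.03  0.98  0.2 ]
 [ 0.95  0.04 -0.3 ]
 [-0.31  0.2  -0.93]]
```

```bash
cat > fk.py <<'E'
import numpy as np
from scipy.spatial.transform import Rotation as Ro
from scipy.optimize import least_squares
def Rz(a): return Ro.from_euler('z',a).as_matrix()
def Ry(a): return Ro.from_euler('y',a).as_matrix()
P=None
LO=np.array([-3,-.9,.09,-1.31,.11,-2.54]);HI=np.array([3,2.11,2.58,4.45,2.69,2.54])
def fk(q,p=None):
    d0,a0,L1,L2,off,Lt,lat=P if p is None else p
    R1=Rz(q[0]);x=R1@np.array([a0,lat,0])+np.array([0,0,d0])
    R2=R1@Ry(q[1]);e=x+R2@np.array([0,0,L1]);x=e
    R3=R2@Ry(q[2]);x=x+R3@np.array([off,0,L2])
    R6=R3@Rz(q[3])@Ry(q[4])@Rz(q[5])
    return x+R6@np.array([0,0,Lt]),R6@Rz(np.pi/2),x,e
D=[([1.24199446e+00,4.23081432e-01,1.62992082e+00,-1.7e-05,1.08858008e+00,-1.8981e-02],[190.51693784,595.23275419,222.67846773]),
([-7.04151017e-01,2.08465772e-01,1.80932874e+00,-7.8e-06,1.12126168e+00,-7.09445242e-01],[404.85099222,-328.27355647,274.17695867]),
([-7.04790096e-01,4.20629364e-01,1.93022483e+00,-2e-05,7.96689873e-01,-7.09497854e-01],[402.5094395,-326.72245356,120.6444738]),
([-0.4767855318138116,0.21570508798157378,1.7678640864375428,0.002148191257545395,1.1545002105653102,-0.48559308000034107],[480.80788701,-234.27416786,287.30011685]),
([-0.35919699540303407,0.08590557281520293,1.9831827521869476,-0.3070540402756435,0.7872673327317452,-0.17937402175383604],[476.343348,-236.97111123,285.48066748])]
s=least_squares(lambda p:np.concatenate([fk(q,p)[0]-x for q,x in D]),[295,0,520,480,0,270,10]);P=s.x
def ik(pos,R,q0):
    def f(q):
        a=fk(q);return np.r_[(a[0]-pos)/100,Ro.from_matrix(a[1].T@R).as_rotvec()]
    r=least_squares(f,np.clip(q0,LO+.01,HI-.01),bounds=(LO,HI));return r.x,np.abs(r.fun).max()
E
python3 - <<'E'
import fk;from fk import *
print(P.round(1),s.fun.round(1))
H=np.array([428,123,125.]);L=np.array([549.5,-61,125.])
f=(H-L)/np.linalg.norm(H-L);print("f",f,np.linalg.norm(H-L))
g=np.cross(f,[0,0,1]) # feeder x
print("feeder x",g)
rng=np.random.default_rng(0)
for flip in (1,-1):
  for rate in (1,.6,0.3):
    for seed in range(12):
      q=rng.uniform(LO,HI);out=[]
      for th in np.arange(0,1.21,.1):
        lip=H-220*f*np.cos(th)+np.array([0,0,220*np.sin(th)])
        a=-np.pi/4-rate*th
        z=f*np.cos(a)+np.array([0,0,np.sin(a)]);y=flip*g;x=np.cross(y,z)
        R=np.c_[x,y,z]
        q,e=ik(lip,R,q)
        out.append((round(th,1),round(e,3),q.round(2)))
        if e>.01: break
      if len(out)>8:
        print(flip,rate,len(out));[print(o[0],o[1],o[2]) for o in (out[0],out[len(out)//2],out[-1])];break
R=np.c_[1,1]
E
```

```text
[312.4   0.  563.1 484.9  77.5 309.6  11.9] [-0. -0.  0. -0. -0. -0.  0.  0.  0. -0. -0.  0. -0. -0. -0.]
f [-0.55103174  0.83448428  0.        ] 220.49546480596828
feeder x [ 0.83448428  0.55103174 -0.        ]
1 1 13
0.0 0.0 [-0.37  0.77  1.5   0.42  1.55 -1.11]
0.6 0.0 [-0.16  0.31  1.75  0.15  1.21 -0.8 ]
1.2 0.0 [ 0.35  0.03  1.94 -0.45  1.11 -0.04]
1 0.6 13
0.0 0.0 [-0.37  0.77  1.5   0.42  1.55 -1.11]
0.6 0.0 [-0.24  0.41  1.66  0.29  1.41 -0.92]
1.2 0.0 [ 0.06  0.09  1.82  0.06  1.27 -0.55]
1 0.3 13
0.0 0.0 [-0.37  0.77  1.5   0.42  1.55 -1.11]
0.6 0.0 [-0.29  0.49  1.59  0.37  1.55 -0.98]
1.2 0.0 [-0.11  0.22  1.73  0.32  1.48 -0.77]
-1 1 10
0.0 0.0 [-0.37  0.77  1.5   0.42  1.55  2.03]
0.5 0.0 [-0.21  0.38  1.71  0.21  1.27  2.27]
0.9 0.05 [ 0.02  0.13  1.86 -0.04  1.1   2.54]
-1 0.6 13
0.0 0.0 [-0.37  0.77  1.5   0.42  1.55  2.03]
0.6 0.0 [-0.24  0.41  1.66  0.29  1.41  2.22]
1.2 0.029 [0.04 0.09 1.82 0.09 1.27 2.54]
-1 0.3 13
0.0 0.0 [-0.37  0.77  1.5   0.42  1.55  2.03]
0.6 0.0 [-0.29  0.49  1.59  0.37  1.55  2.16]
1.2 0.0 [-0.11  0.22  1.73  0.32  1.48  2.37]
```

```bash
cat > lift.py <<'E'
from fk import *
H=np.array([428.5,123,125.]);L=np.array([549.5,-61,125.])
f=(H-L);f/=np.linalg.norm(f);k=np.array([0,0,1.]);g=np.cross(f,k)
def Rt(a):
    z=f*np.cos(a)+k*np.sin(a);return np.c_[np.cross(g,z),g,z]
def tcp(th,rate,c=(10,0,-18)):
    lip=H-220*f*np.cos(th)+k*220*np.sin(th);R=Rt(-np.pi/4-rate*th);return lip-R@np.array(c,float),R
E
python3 - <<'E'
from h import *
from lift import *
o=monitor.get_obs();R0=Ro.from_rotvec(o["orientation"]).as_matrix()
p,R=tcp(0,1);pre=p-80*R[:,2]-12*R[:,0]
print(o["ee_pos"],pre,pre-o["ee_pos"],np.degrees(Ro.from_matrix(R@R0.T).as_rotvec()))
print(ik(pre,R,o["qpos"]))
E
```

```text
[ 476.343348   -236.97111123  285.48066748] [ 582.01457853 -110.44365661  153.28427125] [ 105.67123054  126.52745462 -132.19639624] [57.74843933 29.61876401 34.14537672]
(array([-0.41133716,  0.79441863,  1.36791006,  0.39848906,  1.66833602,
       -1.09784912]), np.float64(2.5579538487363606e-15))
```

carry_out(
  targets=[
    [[5.5, 2.8, 3.2], [8, 10, -5], 0],
    [[11, 5.6, 6.4], [18, 20, -10], 0],
    [[16.5, 8.4, 9.7], [28, 33, -20], 0],
    [[22, 11.3, 13], [38, 46, -35], 0],
    [[27.5, 14, 16.3], [49, 59, -50], 0],
    [[33, 17, 19.5], [60, 72, -65], 0],
    [[38.5, 19.7, 22.8], [71, 85, -80], 0],
    [[44, 22.6, 26], [82, 98, -95], 0],
    [[49.5, 25.4, 29.3], [93, 111, -110], 0],
    [[55, 28.2, 32.5], [103, 124, -124], 0],
  ],
)

```text
t: 7.85
ee_pos: [582.8, -115.5, 161.8]
orientation: [-1.199, -2.148, -0.464]
ft_force: [0.4, 0.4, -0.2]
width: 0.4
```

```bash
python3 - <<'E'
from h import *
from lift import *
for n in ["wrist","side","top"]:
    save(n,n+"4.png")
    for q in ["tray_lip","tray_hinge"]:
        for r in place_of(q,n)[:2]:
            p=w(n,r["point"]);print(n,q,round(r["confidence"],2),p.round(1),px(n,p).round(0))
o=monitor.get_obs();R0=Ro.from_rotvec(o["orientation"]).as_matrix()
p,R=tcp(0,1);pre=p-80*R[:,2]-12*R[:,0]
print(o["t"],o["ee_pos"],pre-o["ee_pos"],np.degrees(Ro.from_matrix(R@R0.T).as_rotvec()),o["ft_force"])
b=cv2.imread("pics/side4.png")[60:300,180:450]
cv2.imwrite("pics/c4.png",cv2.resize(b,None,fx=2.4,fy=2.4))
E
```

```text
wrist tray_lip 0.85 [549.2 -58.2 119. ] [320. 185.]
wrist tray_hinge 0.22 [549.8 -58.  122.3] [321. 184.]
side tray_lip 0.73 [551.3 -60.2 129.4] [331. 214.]
side tray_lip 0.63 [432.1 112.9   2.5] [366. 214.]
side tray_hinge 0.92 [429.5 122.6 127.2] [371. 185.]
top tray_hinge 0.64 [425.9 129.6 124.7] [263. 207.]
top tray_hinge 0.34 [ 403.4 -340.8   90. ] [384. 218.]
8.3 [ 581.04493084 -114.85374245  164.69004725] [  0.96964769   4.41008584 -11.405776  ] [2.95750967 1.73450082 1.85093463] [ 1.41143362 -0.93185859 -0.47068224]
```

View pics/c4.png

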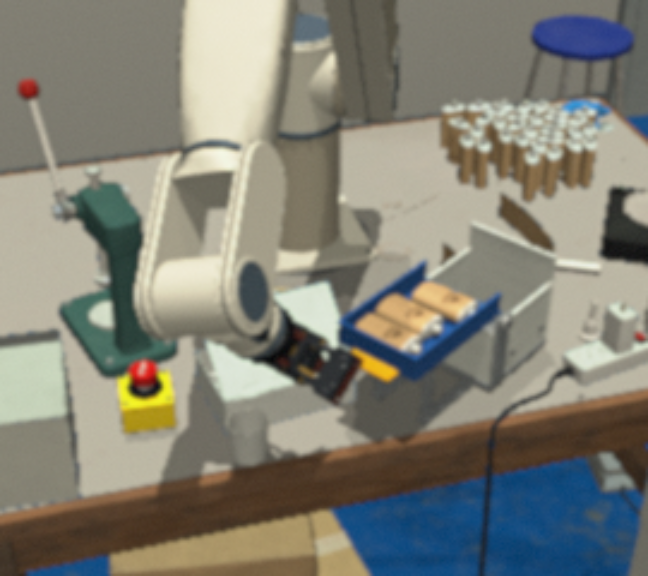

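View pics/wrist4.png

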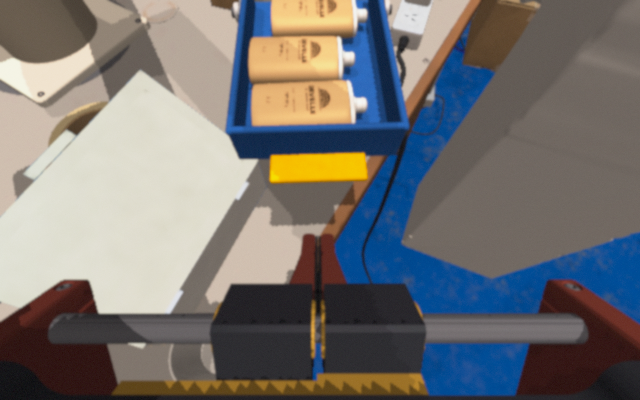

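```bash
python3 - <<'E'
from h import *
from lift import *
im=cv2.imread("pics/wrist4.png").astype(int)
m=(im[...,2]>190)&(im[...,1]>110)&(im[...,0]<70);m[:140]=0;m[200:]=0
n,l,s,c=cv2.connectedComponentsWithStats(m.astype(np.uint8));i=1+s[1:,4].argmax();print(s[i])
q=cv2.approxPolyDP(max(cv2.findContours((l==i).astype(np.uint8),0,2)[0],key=cv2.contourArea),5,True)[:,0];print(q.tolist())
def ray(n,uv,z):
    K,R,t=cam(n);c=-R.T@t;d=R.T@np.linalg.inv(K)@np.array([*uv,1.]);return c+d*(z-c[2])/d[2]
for uv in q: print(uv,ray("wrist",uv,125).round(1),ray("wrist",uv,131).round(1))
for nme,pt in (("L",L),("tip",monitor.get_obs()["ee_pos"])): print(nme,px("wrist",pt))
E
```

```text
[ 270  153   98   30 2607]
[[364, 154], [272, 155], [270, 181], [365, 179]]
[364 154] [565.9 -12.7 125. ] [567.  -16.5 131. ]
[272 155] [498.3 -55.2 125. ] [501.3 -57.9 131. ]
[270 181] [511.5 -76.9 125. ] [514.1 -79.  131. ]
[365 179] [578.1 -33.9 125. ] [578.9 -37.2 131. ]
L [318.83113117 187.76082244]
tip [317.0287952  250.45427389]
```

```bash
sed -i 's/^H=.*/L=np.array([546.5,-57.5,125.]);f=np.array([-.551,.8345,0]);H=L+220*f/' lift.py; python3 - <<'E'
from h import *
from lift import *
o=monitor.get_obs();R0=Ro.from_rotvec(o["orientation"]).as_matrix()
p,R=tcp(0,1)
for a,b in ((80,12),(0,12),(0,4),(0,0)):
    print((p-a*R[:,2]-b*R[:,0]-o["ee_pos"]).round(1))
print(o["ee_pos"],np.degrees(Ro.from_matrix(R@R0.T).as_rotvec()))
E
```

```text
[ -1.8   7.8 -11.4]
[-33.  55. -68.]
[-36.1  59.7 -62.3]
[-37.7  62.1 -59.5]
[ 581.04493084 -114.85374245  164.69004725] [2.95591095 1.73725878 1.95744493]
```

carry_out(
  targets=[
    [[3, 1.7, 1.9], [-2, 7, -13], 0],
    [[3, 1.7, 1.9], [-10, 20, -28], 0],
    [[3, 1.7, 1.9], [-18, 32, -44], 0],
    [[3, 1.7, 1.9], [-26, 44, -58], 0],
    [[3, 1.7, 1.9], [-33, 55, -69], 0],
    [[3, 1.7, 1.9], [-33, 55, -69], 0],
    [[3, 1.7, 1.9], [-33, 55, -69], 0],
  ],
)

```text
t: 8.88
ee_pos: [547.7, -59.2, 94.3]
orientation: [-1.14, -2.118, -0.473]
ft_force: [-0.3, -0.5, 1.2]
width: 0.2
```

```bash
python3 - <<'E'
from h import *
from lift import *
save("wrist","w5.png")
o=monitor.get_obs();R0=Ro.from_rotvec(o["orientation"]).as_matrix()
p,R=tcp(0,1)
print(o["t"],o["ee_pos"],o["ft_force"],np.degrees(Ro.from_matrix(R@R0.T).as_rotvec()))
print("remaining",(p-o["ee_pos"]), "in tool", R.T@(p-o["ee_pos"]), "lip in tool",R0.T@(L-o["ee_pos"]))
E
```

```text
8.9333 [548.44655937 -59.74197711  94.55436642] [ 0.07535068 -0.32975606  0.69678019] [-0.07705144 -0.07568771  0.00507672]
remaining [-5.06296935  6.96183943 10.64664371] in tool [13.60900005 -0.3890761  -1.44762787] lip in tool [ 23.64549365  -0.40034115 -19.40315736]
```

View pics/w5.png

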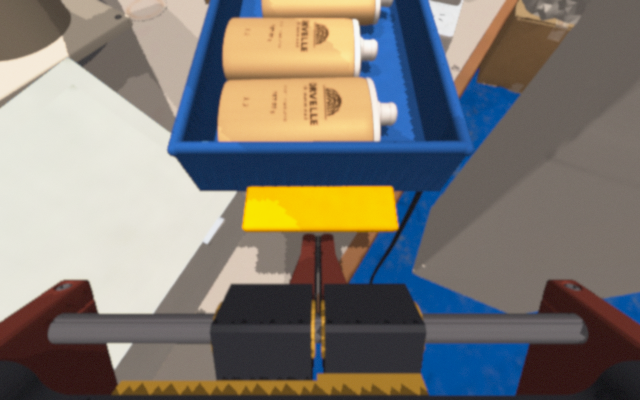

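```bash
python3 - <<'E'
from h import *
from lift import *
def ray(n,uv,z):
    K,R,t=cam(n);c=-R.T@t;d=R.T@np.linalg.inv(K)@np.array([*uv,1.]);return c+d*(z-c[2])/d[2]
o=monitor.get_obs();R0=Ro.from_rotvec(o["orientation"]).as_matrix()
a,b=ray("wrist",(243,231),125),ray("wrist",(398,230),125);print(a,b,(a+b)/2,R0.T@((a+b)/2-o["ee_pos"]))
print(px("wrist",L),px("wrist",o["ee_pos"]),px("wrist",o["ee_pos"]+R0@[10,0,0]))
print("tool axes",R0.round(3).tolist())
E
```

```text
[515.73494797 -80.3511816  125.        ] [583.10260407 -35.14083675 125.        ] [549.41877602 -57.74600917 125.        ] [ 22.36622851   1.89999637 -20.68834293]
[316.17158051 227.27150767] [317.03438506 250.42612806] [317.03303725 235.51306612]
tool axes [[-0.389, 0.835, -0.39], [0.589, 0.551, 0.591], [0.708, -0.0, -0.706]]
```

```bash
python3 - <<'E'
from h import *
from lift import *
o=monitor.get_obs();R0=Ro.from_rotvec(o["orientation"]).as_matrix()
C=(10,0,-20);prev=o["ee_pos"];pR=R0
for th in [0]+list(np.arange(.0,1.201,.05)):
    p,R=tcp(th,.5,C);print(round(th,2),(p-o["ee_pos"]).round(1),np.degrees(Ro.from_matrix(R@R0.T).as_rotvec()).round(2))
q=o["qpos"]
for th in (0,.4,.8,1.2):
    p,R=tcp(th,.5,C);q,e=ik(p,R,q);print(th,q.round(2),e.round(4))
E
```

```text
0 [-5.8  8.1  9.2] [-0.08 -0.08  0.01]
0.0 [-5.8  8.1  9.2] [-0.08 -0.08  0.01]
0.05 [-5.7  7.9 20.1] [-1.27 -0.86  0.01]
0.1 [-5.9  8.2 30.9] [-2.47 -1.65  0.01]
0.15 [-6.3  8.9 41.6] [-3.66 -2.44  0.01]
0.2 [-7.1 10.  52.3] [-4.86 -3.23  0.01]
0.25 [-8.1 11.6 62.9] [-6.05 -4.02  0.01]
0.3 [-9.5 13.6 73.4] [-7.25 -4.81  0.01]
0.35 [-11.1  16.1  83.8] [-8.44 -5.6   0.01]
0.4 [-13.   19.   93.9] [-9.64 -6.39  0.01]
0.45 [-15.2  22.3 103.9] [-1.084e+01 -7.180e+00  1.000e-02]
0.5 [-17.7  26.1 113.6] [-1.203e+01 -7.970e+00  1.000e-02]
0.55 [-20.4  30.2 123.1] [-1.323e+01 -8.760e+00  1.000e-02]
0.6 [-23.4  34.7 132.3] [-1.442e+01 -9.550e+00  1.000e-02]
0.65 [-26.6  39.6 141.2] [-1.562e+01 -1.034e+01  1.000e-02]
0.7 [-30.1  44.9 149.8] [-1.681e+01 -1.112e+01  1.000e-02]
0.75 [-33.8  50.5 158.1] [-1.801e+01 -1.191e+01  1.000e-02]
0.8 [-37.7  56.5 166. ] [-1.92e+01 -1.27e+01  1.00e-02]
0.85 [-41.9  62.7 173.5] [-2.040e+01 -1.349e+01  1.000e-02]
0.9 [-46.2  69.3 180.6] [-2.159e+01 -1.428e+01  1.000e-02]
0.95 [-50.8  76.2 187.3] [-2.279e+01 -1.507e+01  1.000e-02]
1.0 [-55.5  83.3 193.6] [-2.398e+01 -1.586e+01  1.000e-02]
1.05 [-60.4  90.7 199.4] [-2.518e+01 -1.665e+01  1.000e-02]
1.1 [-65.4  98.3 204.7] [-2.638e+01 -1.744e+01  1.000e-02]
1.15 [-70.6 106.2 209.6] [-2.757e+01 -1.823e+01  1.000e-02]
1.2 [-75.9 114.2 214. ] [-2.877e+01 -1.902e+01  1.000e-02]
0 [-0.36  0.79  1.53  0.43  1.51 -1.12] 0.0
0.4 [-0.3   0.57  1.61  0.36  1.44 -1.02] 0.0
0.8 [-0.19  0.35  1.71  0.28  1.37 -0.87] 0.0
1.2 [-0.01  0.15  1.81  0.16  1.29 -0.65] 0.0
```

carry_out(
  targets=[
    [[0, 0, 0], [-3, 4, 4], 0],
    [[0, 0, 0], [-6, 8, 8], 0],
    [[0, 0, 0], [-6, 8, 12], 0],
    [[-0.6, -0.4, 0], [-6, 8, 16], 0],
    [[-1.3, -0.9, 0], [-6, 8, 20], 0],
    [[-1.9, -1.2, 0], [-6, 8, 25], 0],
    [[-2.5, -1.6, 0], [-6, 8, 31], 0],
    [[-3.1, -2.1, 0], [-6, 8.5, 36], 0],
    [[-3.7, -2.4, 0], [-6, 9, 41.5], 0],
    [[-3.7, -2.4, 0], [-6, 9, 41.5], 0],
  ],
)

```text
t: 9.77
ee_pos: [542.8, -51.4, 136.1]
orientation: [-1.178, -2.187, -0.434]
ft_force: [2.3, -5.4, -1.1]
width: 0.8
```

```bash
python3 - <<'E'
from h import *
save("wrist","w6.png");save("side","s6.png")
o=monitor.get_obs();print(o["t"],o["ee_pos"],o["ft_force"])
b=cv2.imread("pics/s6.png")[80:280,220:420];a=cv2.imread("pics/w6.png")
cv2.imwrite("pics/c6.png",np.hstack([cv2.resize(b,(400,400)),cv2.resize(a[50:350,100:500],(400,400))]))
E
```

```text
9.8667 [542.78193133 -51.56025767 135.11921948] [ 2.94437357 -6.60256993 -0.3908688 ]
```

View pics/c6.png

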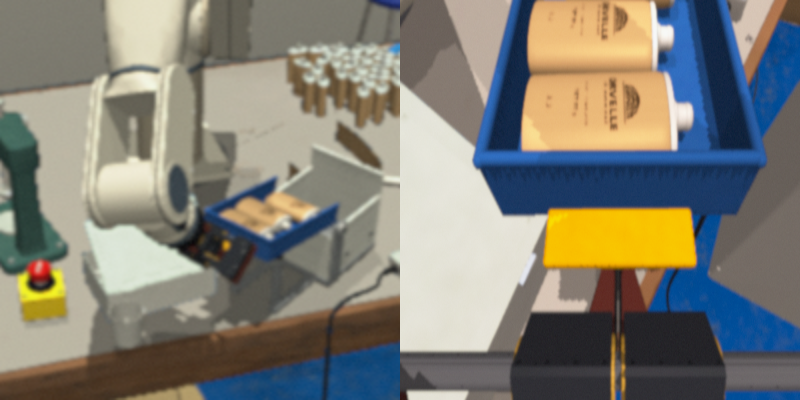

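```bash
python3 - <<'E'
from h import *
from lift import *
for n in ("side","wrist"):
    vision.get_image(n)
    for r in place_of("tray_lip",n)[:2]:
        p=w(n,r["point"]);print(n,round(r["confidence"],2),p.round(1),px(n,p))
o=monitor.get_obs();R0=Ro.from_rotvec(o["orientation"]).as_matrix()
print(o["t"],o["ee_pos"],o["ft_force"],o["moment"], "F tool",R0.T@o["ft_force"],"M tool",R0.T@o["moment"])
for th in (0,.05,.1,.15,.2):
    l=H-220*f*np.cos(th)+k*220*np.sin(th);print(th,px("wrist",l),R0.T@(l-o["ee_pos"]))
b=cv2.imread("pics/s6.png")[150:240,300:390]
cv2.imwrite("pics/c7.png",cv2.resize(b,None,fx=6,fy=6,interpolation=2))
E
```

```text
side 0.77 [550.  -59.5 164. ] [331.76911089 204.79787013]
wrist 0.94 [547.3 -55.3 158.6] [320.09836827 250.36273132]
10.0667 [542.8064097  -51.62864911 134.60958643] [ 2.99492479 -6.69182476 -1.52849461] [-1.17763365 -0.59435211  0.09012641] F tool [-6.49015271 -1.17717119 -3.54662865] M tool [ 0.17246538 -1.31052603  0.03123208]
0 [316.79933654 264.73683421] [-11.51976243  -0.13242039   2.78395597]
0.05 [316.7270589  260.89539214] [-4.15640252 -0.1463595  -5.38644979]
0.1 [316.64720966 255.6359177 ] [  3.60610467  -0.16093812 -13.17862942]
0.15 [316.55897362 248.73275179] [ 11.74835693  -0.1761198  -20.57310651]
0.2 [316.4614633  239.92544885] [ 20.25000287  -0.19186662 -27.55139872]
```

View pics/c7.png

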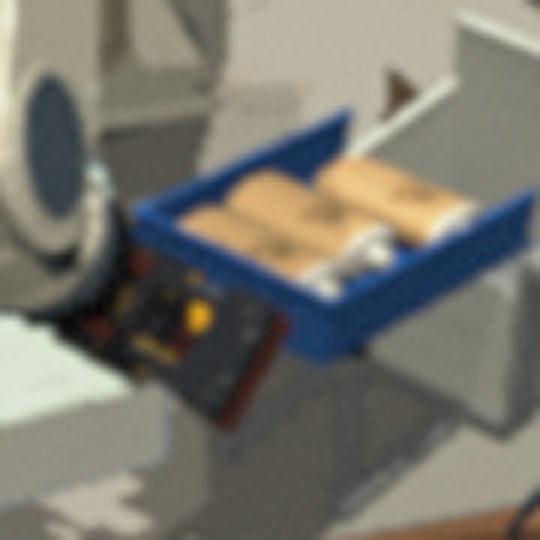

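View pics/w6.png

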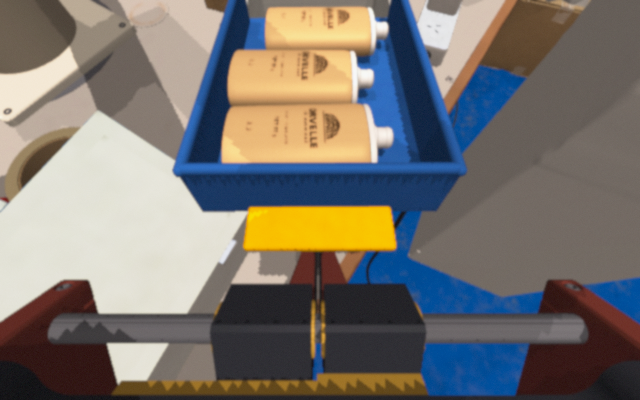

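carry_out(
  targets=[
    [[-1.2, -0.8, 0], [-0.8, 1, 10.7], 0],
    [[-2.4, -1.6, 0], [-1.8, 2.7, 21.3], 0],
    [[-3.6, -2.4, 0], [-3.2, 4.7, 31.8], 0],
    [[-4.8, -3.2, 0], [-4.8, 7.2, 42.2], 0],
    [[-6, -4, 0], [-6.7, 10.1, 52.3], 0],
    [[-7.2, -4.7, 0], [-8.9, 13.4, 62.3], 0],
    [[-8.4, -5.5, 0], [-11.4, 17.2, 72], 0],
    [[-9.6, -6.3, 0], [-14.1, 21.3, 81.5], 0],
    [[-10.8, -7.1, 0], [-17.1, 25.8, 90.7], 0],
    [[-12, -7.9, 0], [-20.3, 30.7, 99.6], 0],
  ],
)

```text
t: 10.9
ee_pos: [521.5, -20.1, 235.0]
orientation: [-1.292, -2.395, -0.299]
ft_force: [0.3, -3.3, 0.3]
width: 0.3
```

```bash
python3 - <<'E'
from h import *
from lift import *
save("wrist","w8.png");save("side","s8.png")
o=monitor.get_obs();R0=Ro.from_rotvec(o["orientation"]).as_matrix();print(o["t"],o["ee_pos"],o["ft_force"],R0.T@o["ft_force"])
p,R=tcp(.65,.5,(10,0,-20));print(p)
b=cv2.imread("pics/s8.png")[80:280,220:420];a=cv2.imread("pics/w8.png")
cv2.imwrite("pics/c8.png",np.hstack([cv2.resize(b,(400,400)),cv2.resize(a[0:400,100:500],(400,400))]))
E
```

```text
11.0 [521.50875902 -19.11735517 235.997205  ] [ 2.9913921  -2.96635524  1.12885711] [-3.19620933  0.86252259 -2.83942056]
[521.82173592 -20.12429877 235.78044754]
```

View pics/c8.png

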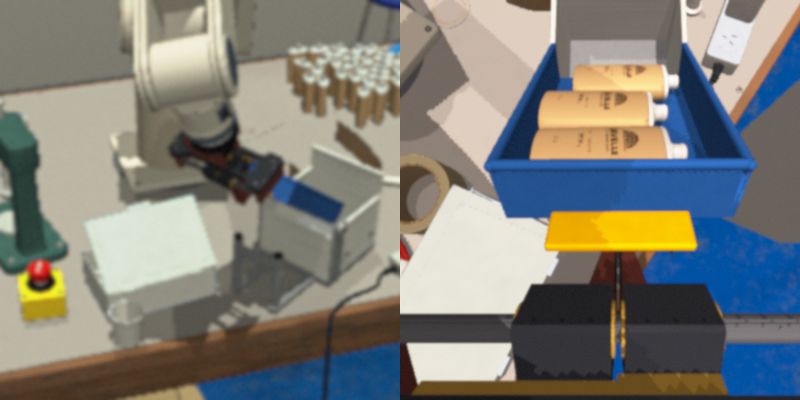

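carry_out(
  targets=[
    [[-1.2, -0.8, 0], [-3.5, 5.3, 8.6], 0],
    [[-2.4, -1.6, 0], [-7.2, 10.9, 16.9], 0],
    [[-3.6, -2.4, 0], [-11.1, 16.9, 24.8], 0],
    [[-4.8, -3.2, 0], [-15.3, 23.1, 32.3], 0],
    [[-6, -3.9, 0], [-19.6, 29.7, 39.4], 0],
    [[-7.2, -4.7, 0], [-24.2, 36.6, 46.1], 0],
    [[-7.8, -5.1, 0], [-26.5, 40.2, 49.3], 0],
    [[-8.4, -5.5, 0], [-28.9, 43.7, 52.4], 0],
    [[-8.4, -5.5, 0], [-28.9, 43.7, 52.4], 0],
    [[-8.4, -5.5, 0], [-28.9, 43.7, 52.4], 0],
  ],
)

```text
t: 11.83
ee_pos: [492.2, 24.3, 286.0]
orientation: [-1.367, -2.535, -0.193]
ft_force: [0.3, -1.1, 1.0]
width: 0.5
```

```bash
python3 - <<'E'
from h import *
from lift import *
save("wrist","w9.png");save("side","s9.png")
o=monitor.get_obs();R0=Ro.from_rotvec(o["orientation"]).as_matrix();print(o["t"],o["ee_pos"],o["ft_force"],R0.T@o["ft_force"])
p,R=tcp(1.0,.5,(10,0,-20));print(p)
b=cv2.imread("pics/s9.png")[80:280,220:420];a=cv2.imread("pics/w9.png")
cv2.imwrite("pics/c9.png",np.hstack([cv2.resize(b,(400,400)),cv2.resize(a[0:400,100:500],(400,400))]))
E
```

```text
11.9333 [492.38827233  24.00599897 285.76341013] [ 0.8108951  -0.9601678   0.07961849] [-1.17380071  0.14972896 -0.43079615]
[492.96029445  23.58690433 288.11722875]
```

View pics/c9.png

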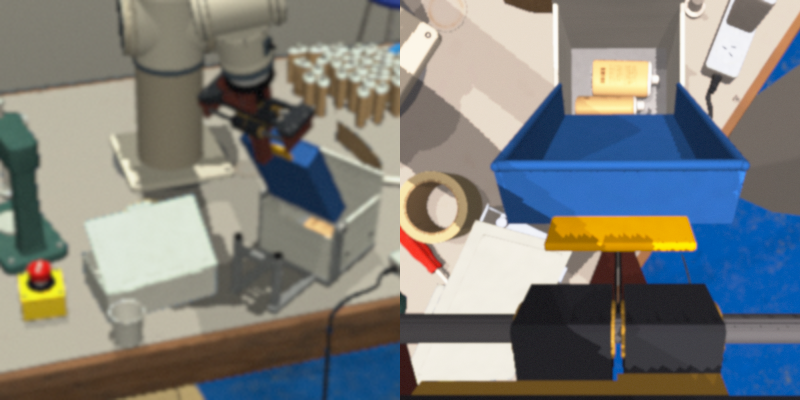

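```bash
python3 - <<'E'
from h import *
save("side","s10.png");save("top","t10.png");save("wrist","w10.png")
o=monitor.get_obs();print(o["t"],o["ft_force"])
b=cv2.imread("pics/s10.png")[130:230,320:420];a=cv2.imread("pics/w10.png");t=cv2.imread("pics/t10.png")
cv2.imwrite("pics/c10.png",np.hstack([cv2.resize(b,(400,400),interpolation=2),cv2.resize(a[0:150,240:390],(400,400),interpolation=2)]))
cv2.imwrite("pics/c10t.png",cv2.resize(t[160:260,210:330],(720,600)))
for n in ("side","wrist","top"):
    vision.get_image(n)
    for r in find_in("feed_bottle0",n)[:5]:
        p=w(n,r["point"]);print(n,round(r["confidence"],2),p.round(1),px(n,p).round())
E
```

```text
12.0833 [ 0.88521978  0.04890581 -0.00631957]
wrist 0.9 [392.6 150.1  62.2] [308. 102.]
wrist 0.85 [384.5 195.9  44. ] [321.  75.]
top 0.68 [382.5 194.6  41.1] [249. 221.]
top 0.64 [393.9 151.7  53.7] [259. 218.]
top 0.47 [420.  138.7  55.7] [263. 212.]
```

View pics/c10.png

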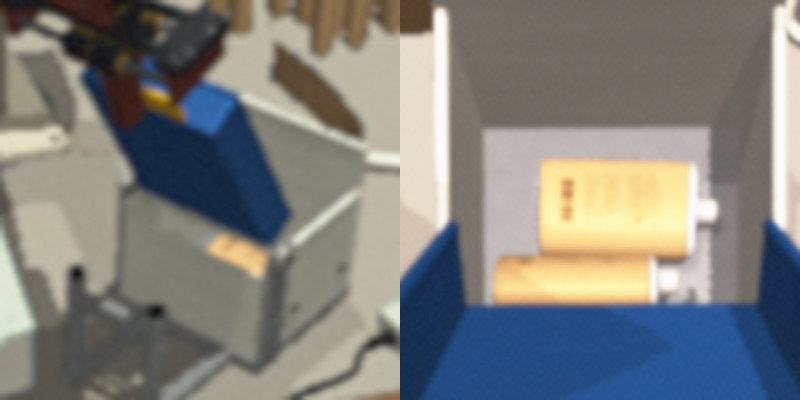

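View pics/c10t.png

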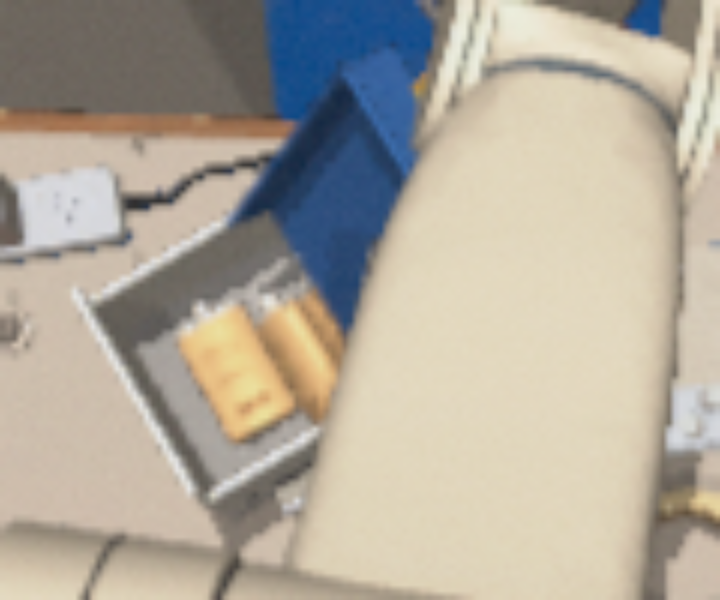

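```bash
python3 - <<'E'
from h import *
from lift import *
O=H-12*f;O[2]=0
F=lambda x,y,z:O+g*x+f*y+k*z
print("origin",O)
for x in (-70,0,40,70):
  for y,z in ((0,0),(0,90),(0,121),(15,50),(15,80),(15,105),(25,50)):
    u=px("side",F(x,y,z));print(x,y,z,u.round(1),((u-[320,130])*4).round())
E
```

```text
origin [431.89202893 116.07595619   0.        ]
-70 0 0 [351.5 206.3] [126. 305.]
-70 0 90 [352.6 186.5] [131. 226.]
-70 0 121 [353.  179.4] [132. 197.]
-70 15 50 [354.6 193.6] [138. 254.]
-70 15 80 [355.  186.9] [140. 228.]
-70 15 105 [355.3 181.2] [141. 205.]
-70 25 50 [356.2 192.4] [145. 250.]
0 0 0 [366.9 213.9] [188. 335.]
0 0 90 [368.5 193.8] [194. 255.]
0 0 121 [369.  186.6] [196. 227.]
0 15 50 [370.2 201. ] [201. 284.]
0 15 80 [370.7 194.2] [203. 257.]
0 15 105 [371.2 188.5] [205. 234.]
0 25 50 [371.8 199.7] [207. 279.]
40 0 0 [376.  218.3] [224. 353.]
40 0 90 [377.8 198.2] [231. 273.]
40 0 121 [378.5 190.9] [234. 244.]
40 15 50 [379.4 205.3] [238. 301.]
40 15 80 [380.  198.5] [240. 274.]
40 15 105 [380.6 192.8] [242. 251.]
40 25 50 [381. 204.] [244. 296.]
70 0 0 [382.9 221.7] [252. 367.]
70 0 90 [385.  201.5] [260. 286.]
70 0 121 [385.7 194.2] [263. 257.]
70 15 50 [386.4 208.6] [266. 315.]
70 15 80 [387.2 201.8] [269. 287.]
70 15 105 [387.8 196. ] [271. 264.]
70 25 50 [388.  207.3] [272. 309.]
```

carry_out(
  targets=[
    [[-0.6, -0.4, 0], [-2.4, 3.7, 2.9], 0],
    [[-1.2, -0.8, 0], [-4.9, 7.4, 5.8], 0],
    [[-1.8, -1.2, 0], [-7.4, 11.2, 8.5], 0],
    [[-2.4, -1.6, 0], [-9.9, 15, 11.1], 0],
    [[-3, -2, 0], [-12.5, 18.9, 13.6], 0],
    [[-3.4, -2.3, 0], [-14.4, 21.8, 15.2], 0],
    [[-3.4, -2.3, 0], [-14.4, 21.8, 15.2], 0],
  ],
)

```text
t: 12.97
ee_pos: [477.3, 47.0, 302.1]
orientation: [-1.398, -2.596, -0.148]
ft_force: [0.3, 0.7, 0.4]
width: 0.4
```

```bash
python3 - <<'E'
from h import *
save("side","s11.png");save("top","t11.png");save("wrist","w11.png")
o=monitor.get_obs();print(o["t"],o["ee_pos"],o["ft_force"])
b=cv2.imread("pics/s11.png")[130:230,320:420];a=cv2.imread("pics/w11.png");t=cv2.imread("pics/t11.png")
cv2.imwrite("pics/c11.png",np.hstack([cv2.resize(b,(400,400),interpolation=2),cv2.resize(t[170:250,220:300],(400,400),interpolation=2)]))
cv2.imwrite("pics/c11w.png",a[:300])
E
```

```text
13.1167 [477.88840452  46.20348682 301.52145396] [0.4597477  0.05931206 0.15381053]
```

View pics/c11.png

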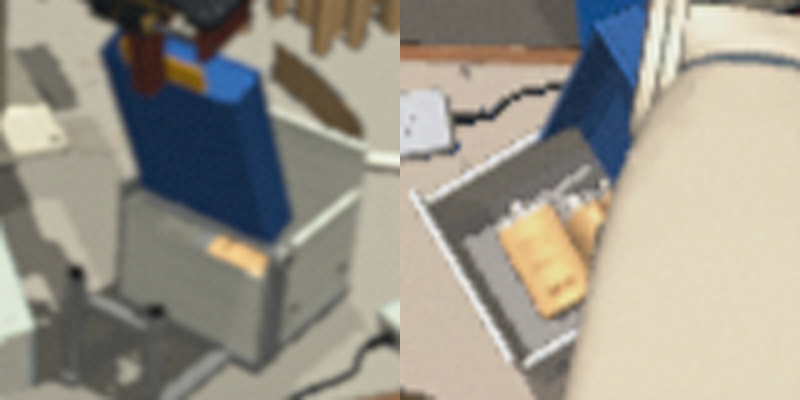

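View pics/c11w.png

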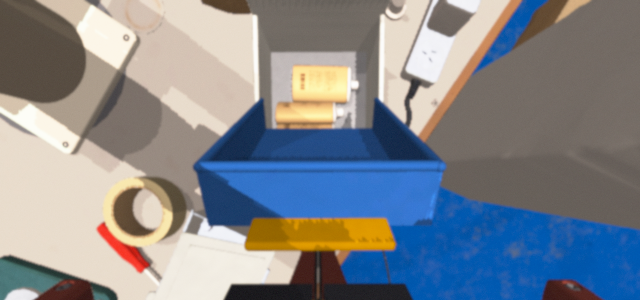

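carry_out(
  targets=[
    [[0.6, 0.4, 0], [2.4, -3.7, -2.1], 0],
    [[1, 0.7, 0], [4.5, -6.8, -4.1], 0],
    [[2.2, 1.5, 0], [9.5, -14.4, -9.4], 0],
    [[3.4, 2.3, 0], [14.4, -21.8, -15.2], 0],
    [[4.6, 3.1, 0], [19.1, -28.9, -21.5], 0],
    [[5.8, 3.9, 0], [23.7, -35.8, -28.2], 0],
    [[7, 4.6, 0], [28, -42.4, -35.3], 0],
    [[8.2, 5.4, 0], [32.2, -48.6, -42.8], 0],
    [[9.4, 6.2, 0], [36.1, -54.6, -50.7], 0],
    [[10.6, 7, 0], [39.8, -60.2, -59], 0],
  ],
)

```text
t: 13.95
ee_pos: [518.6, -15.5, 241.5]
orientation: [-1.302, -2.412, -0.287]
ft_force: [1.8, -1.7, 0.0]
width: 0.6
```

```bash
python3 - <<'E'
from h import *
from lift import *
save("side","s12.png");save("wrist","w12.png")
o=monitor.get_obs();print(o["t"],o["ee_pos"],o["ft_force"],tcp(.7,.5,(10,0,-20))[0])
b=cv2.imread("pics/s12.png")[110:230,310:430];a=cv2.imread("pics/w12.png")
cv2.imwrite("pics/c12.png",np.hstack([cv2.resize(b,(400,400),interpolation=2),cv2.resize(a[0:400,100:500],(400,400),interpolation=2)]))
E
```

```text
14.05 [518.35510933 -16.06690076 240.25242836] [ 1.18909881 -1.96915993  0.40029716] [518.34258472 -14.85505799 244.37613308]
```

View pics/c12.png

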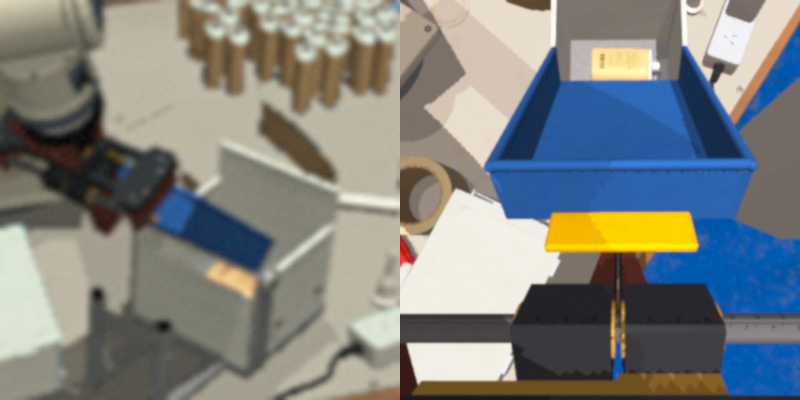

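carry_out(
  targets=[
    [[1.2, 0.8, 0], [3.5, -5.3, -8.6], 0],
    [[2.4, 1.6, 0], [6.7, -10.2, -17.5], 0],
    [[3.6, 2.4, 0], [9.7, -14.7, -26.7], 0],
    [[4.8, 3.2, 0], [12.4, -18.8, -36.2], 0],
    [[6, 3.9, 0], [14.9, -22.6, -45.9], 0],
    [[7.2, 4.7, 0], [17.1, -25.9, -55.9], 0],
    [[8.4, 5.5, 0], [19, -28.8, -66], 0],
    [[9.6, 6.3, 0], [20.6, -31.3, -76.4], 0],
    [[10.8, 7.1, 0], [22, -33.3, -86.9], 0],
    [[12, 7.9, 0], [23, -34.9, -97.5], 0],
  ],
)

```text
t: 14.88
ee_pos: [541.5, -49.9, 144.4]
orientation: [-1.188, -2.203, -0.423]
ft_force: [2.4, -1.9, -0.1]
width: 0.3
```

```bash
python3 - <<'E'
from h import *
from lift import *
save("side","s13.png");save("wrist","w13.png")
o=monitor.get_obs();R0=Ro.from_rotvec(o["orientation"]).as_matrix();print(o["t"],o["ee_pos"],o["ft_force"],tcp(.2,.5,(10,0,-20))[0],R0.T@o["ft_force"])
b=cv2.imread("pics/s13.png")[110:230,310:430];a=cv2.imread("pics/w13.png")
cv2.imwrite("pics/c13.png",np.hstack([cv2.resize(b,(400,400),interpolation=2),cv2.resize(a[0:400,100:500],(400,400),interpolation=2)]))
for th in (0.05,.1,.15,.2):
    l=H-220*f*np.cos(th)+k*220*np.sin(th);print(th,px("wrist",l),R0.T@(l-o["ee_pos"]))
E
```

```text
14.9833 [541.11499799 -50.07908757 142.76092991] [ 1.91818038 -2.97745847 -1.29568119] [541.37438508 -49.73715853 146.89409814] [-3.55873189 -0.02667343 -1.24827102]
0.05 [317.73068237 266.85315085] [-11.15881002   0.45023257  -0.41759612]
0.1 [317.66635435 262.51461499] [-3.55690601  0.40985663 -8.36644629]
0.15 [317.59316831 256.68562691] [  4.43277323   0.36833598 -15.92542078]
0.2 [317.51004204 249.13290701] [ 12.79025767   0.3257744  -23.07562611]
```

View pics/c13.png

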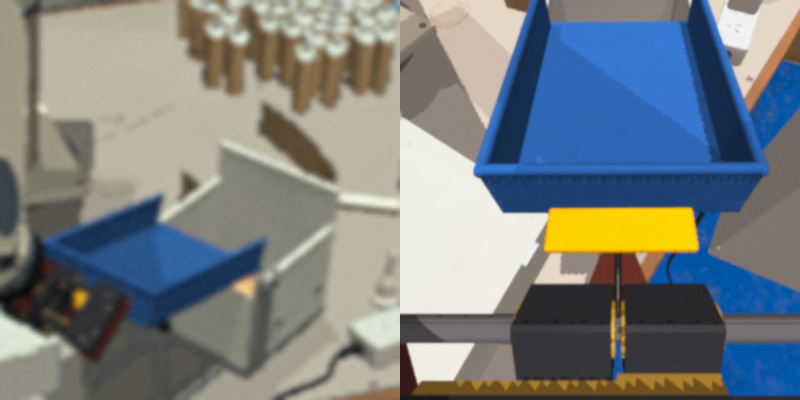

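carry_out(
  targets=[
    [[1, 0.7, 0], [0.5, -0.8, -8], 0],
    [[2, 1.3, 0], [0.9, -1.3, -16], 0],
    [[2.8, 1.9, 0], [1.2, -1.7, -23], 0],
    [[3.5, 2.3, 0], [1.3, -1.9, -29], 0],
    [[4, 2.6, 0], [1.3, -1.9, -34], 0],
    [[4.4, 2.9, 0], [1.3, -1.9, -38], 0],
    [[4.8, 3.1, 0], [1.3, -1.9, -42], 0],
    [[4.8, 3.1, 0], [1.3, -1.9, -46], 0],
    [[4.8, 3.1, 0], [1.3, -1.9, -50], 0],
    [[4.8, 3.1, 0], [1.3, -1.9, -55], 0],
  ],
)

```text
t: 15.82
ee_pos: [541.3, -50.5, 89.5]
orientation: [-1.14, -2.116, -0.472]
ft_force: [0.6, -0.1, 0.4]
width: 0.5
```

```bash
python3 - <<'E'
from h import *
from lift import *
save("side","s14.png");save("wrist","w14.png")
o=monitor.get_obs();R0=Ro.from_rotvec(o["orientation"]).as_matrix();print(o["t"],o["ee_pos"],o["ft_force"])
b=cv2.imread("pics/s14.png")[110:230,310:430];a=cv2.imread("pics/w14.png")
cv2.imwrite("pics/c14.png",np.hstack([cv2.resize(b,(400,400),interpolation=2),cv2.resize(a[0:400,100:500],(400,400),interpolation=2)]))
for th in (0,0.05,.1):
    l=H-220*f*np.cos(th)+k*220*np.sin(th);print(th,px("wrist",l),R0.T@(l-o["ee_pos"]))
E
```

```text
15.9167 [541.0327362  -50.41386556  89.0831136 ] [0.03162627 0.70586983 0.50698763]
0 [318.00133164 245.46591432] [ 19.21690917   0.5426202  -31.63163214]
0.05 [317.94798965 237.11631898] [ 27.21744979   0.5076594  -39.17914307]
0.1 [317.88741417 226.30379149] [ 35.58521229   0.47285038 -46.31735943]
```

View pics/c14.png

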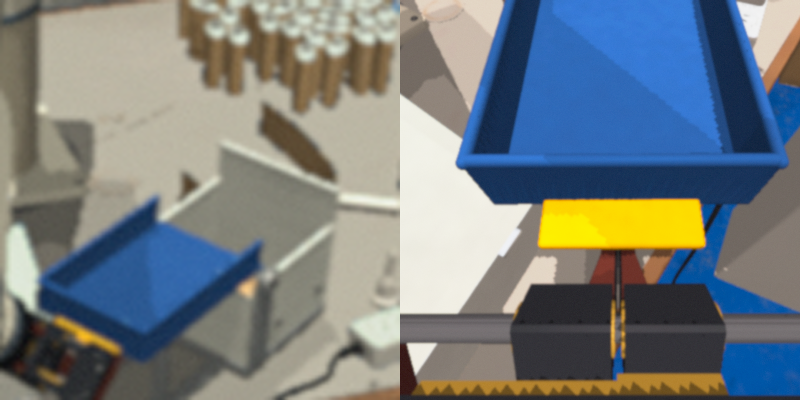

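carry_out(
  targets=[
    [[0, 0, 0], [10, -15, 18], 0],
    [[0, 0, 0], [22, -33, 40], 0],
    [[0, 0, 0], [35, -53, 64], 0],
    [[-5, -3.3, 0], [38, -60, 95], 0],
    [[-10, -6.6, 0], [34, -75, 125], 0],
    [[-15, -10, 0], [24, -95, 155], 0],
    [[-20, -13.2, 0], [10, -115, 175], 0],
    [[-25, -16.5, 0], [-6, -138, 195], 0],
    [[-30, -19.8, 0], [-24, -162, 205], 0],
    [[-35, -23.1, 0], [-45, -190, 210], 0],
  ],
)

```text
t: 16.75
ee_pos: [497.3, -241.7, 302.9]
orientation: [-1.469, -2.73, -0.036]
ft_force: [0.4, -0.1, -0.3]
width: 0.3
```

carry_out(
  targets=[
    [[-2.5, -1.7, 0], [-15, -23, 0], 40],
    [[-2.5, -1.7, 0], [-32, -49, -5], 60],
    [[-2.5, -1.7, 0], [-49, -75, -15], 60],
    [[-2.5, -1.7, 0], [-66, -98, -40], 60],
    [[-2.5, -1.7, 0], [-85, -98, -70], 60],
    [[-2.5, -1.7, 0], [-88, -98, -85], 60],
    [[-2.5, -1.7, 0], [-88, -98, -85], 60],
    [[-2.5, -1.7, 0], [-88, -98, -85], 60],
  ],
)

```text
t: 17.42
ee_pos: [408.6, -338.6, 214.8]
orientation: [-1.489, -2.761, -0.002]
ft_force: [0.2, -0.0, 1.0]
width: 50.3
```

```bash
python3 - <<'E'
from h import *
from fk import *
for n in ("top","side","wrist"): save(n,n+"15.png")
o=monitor.get_obs();R0=Ro.from_rotvec(o["orientation"]).as_matrix();print(o["t"],o["ee_pos"],o["ft_force"],R0.round(3).tolist(),o["width"],o["qpos"])
for r in place_of("stop_head_top","wrist")[:3]: print(r["confidence"],w("wrist",r["point"]))
for a in (33.4,0,-45):
    y=np.array([np.cos(np.radians(a)),np.sin(np.radians(a)),0]);z=np.array([0,0,-1.]);R=np.c_[np.cross(y,z),y,z]
    print(a,ik(np.array([408.3,-338.2,65]),R,o["qpos"]),np.degrees(Ro.from_matrix(R@R0.T).as_rotvec()).round(1))
t=cv2.imread("pics/top15.png")[160:260,210:330];a=cv2.imread("pics/wrist15.png")
cv2.imwrite("pics/c15.png",np.hstack([cv2.resize(t,(400,400),interpolation=2),cv2.resize(a[0:400,120:520],(400,400))]))
E
```

```text
17.5667 [ 410.32845525 -339.34137834  216.46774211] [ 0.12459768 -0.34966614  0.95309656] [[-0.55, 0.835, 0.0], [0.835, 0.55, 0.0], [0.0, 0.0, -1.0]] 58.94007364390951 [-7.13528383e-01  2.95794756e-01  1.83960639e+00  3.85060134e-04
  1.00614592e+00 -1.29656783e+00]
0.9 [ 410.37529472 -342.10047127   83.91640299]
0.86 [ 284.2045872  -514.85173413   59.43858149]
33.4 (array([-7.14214920e-01,  5.26908026e-01,  1.92941142e+00, -1.81071164e-17,
        6.85273207e-01, -1.29715489e+00]), np.float64(1.372803048073728e-15)) [-0.  0.  0.]
0 (array([-7.14214920e-01,  5.26908026e-01,  1.92941142e+00,  3.52307460e-17,
        6.85273207e-01, -7.14214920e-01]), np.float64(2.2737367544323206e-15)) [ -0.    0.  -33.4]
-45 (array([-7.14214920e-01,  5.26908026e-01,  1.92941142e+00, -2.38998361e-12,
        6.85273207e-01,  7.11832431e-02]), np.float64(4.389335117593873e-11)) [ -0.    0.  -78.4]
```

View pics/c15.png

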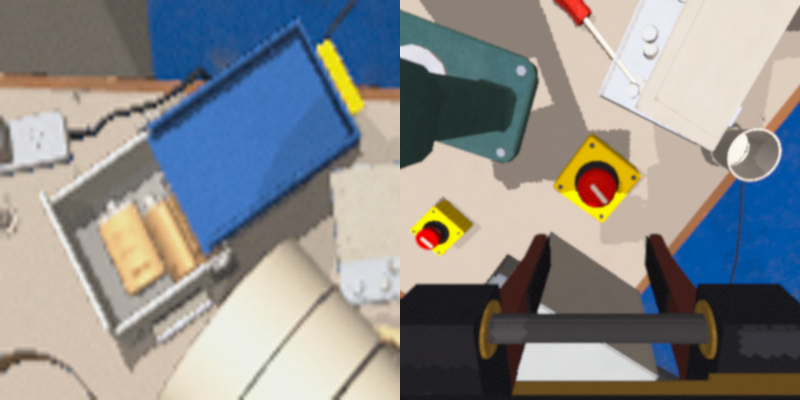

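View pics/side15.png

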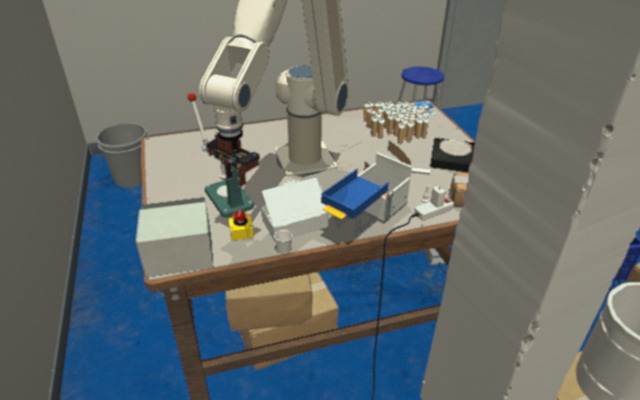

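```bash
python3 - <<'E'
from h import *
im=save("wrist","w16.png").astype(int)
m=((im[...,0]>110)&(im[...,1]<70)&(im[...,2]<75));m[:130]=0;m[235:]=0;m[:,:270]=0;m[:,380:]=0
def ray(n,uv,z):
    K,R,t=cam(n);c=-R.T@t;d=R.T@np.linalg.inv(K)@np.array([*uv,1.]);return c+d*(z-c[2])/d[2]
(cx,cy),r=cv2.minEnclosingCircle(np.argwhere(m)[:,::-1].astype(np.float32));print(cx,cy,r,m.sum(),ray("wrist",(cx,cy),77))
# head geometry prediction: project ring r=21 z 70..83 and top
for c in ((408.3,-338.2),(410,-340)):
    pts=np.array([px("wrist",(c[0]+21*np.cos(t),c[1]+21*np.sin(t),z)) for t in np.linspace(0,6.28,60) for z in (70,83)])
    print(c,pts.min(0),pts.max(0))
ys,xs=np.where(m);print(xs.min(),xs.max(),ys.min(),ys.max())
wl=(im.min(2)>130);wl[:160]=0;wl[215:]=0;wl[:,:295]=0;wl[:,345:]=0
p=np.argwhere(wl)[:,::-1].astype(np.float32);print(len(p))
v=cv2.fitLine(p,2,0,.01,.01).ravel();a=ray("wrist",v[2:]-8*v[:2],88);b=ray("wrist",v[2:]+8*v[:2],88);print(a,b,np.degrees(np.arctan2(*(b-a)[1::-1])))
print(p.min(0),p.max(0),monitor.get_obs()["ee_pos"])
cv2.imwrite("pics/c16.png",cv2.resize(cv2.cvtColor(im.astype(np.uint8),cv2.COLOR_RGB2BGR)[130:240,260:380],(720,660)[:2],interpolation=2)[:600])
E
```

```text
316.0189514160156 188.6212158203125 20.028661727905273 975 [ 408.72564935 -339.29917603   77.        ]
(408.3, -338.2) [296.13575202 166.8252902 ] [336.30921181 208.05696241]
(410, -340) [296.59455589 169.07861037] [336.6713291  210.20981121]
296 336 169 206
275
[ 416.03443723 -352.99189859   88.        ] [ 430.05347382 -343.84162304   88.        ] 33.132628986988344
[295. 186.] [344. 214.] [ 410.10938509 -339.19573014  216.20897509]
```

View pics/c16.png

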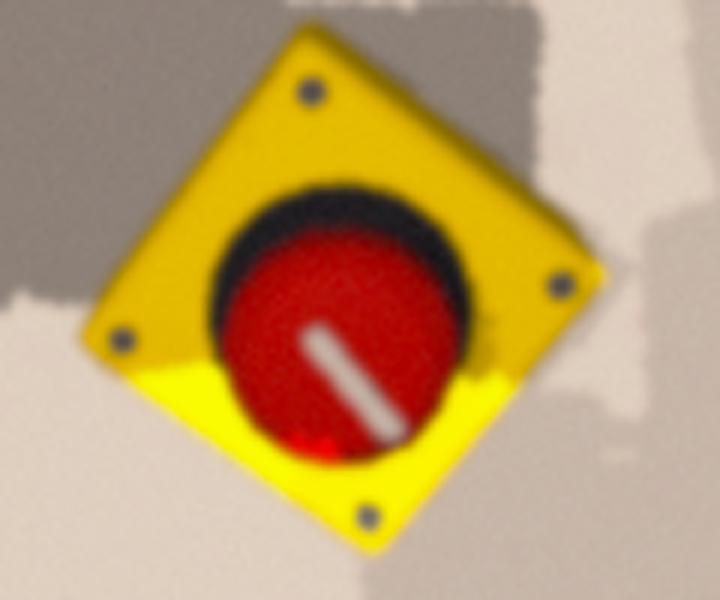

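carry_out(
  targets=[
    [[0, 0, 3], [-1.5, 0.2, -35], 62],
    [[0, 0, 6], [-1.5, 0.2, -70], 62],
    [[0, 0, 6], [-1.5, 0.2, -100], 62],
    [[0, 0, 6], [-1.5, 0.2, -100], 62],
    [[0, 0, 6], [-1.5, 0.2, -100], 62],
  ],
)

```text
t: 18.08
ee_pos: [407.3, -338.2, 114.6]
orientation: [-1.341, -2.835, -0.002]
ft_force: [0.1, -0.3, 0.9]
width: 62.4
```

```bash
python3 - <<'E'
from h import *
for n in ("side","wrist"): save(n,n+"17.png")
o=monitor.get_obs();print(o["t"],o["ee_pos"],o["ft_force"],o["width"])
t=cv2.imread("pics/side17.png")[100:260,160:320];a=cv2.imread("pics/wrist17.png")
cv2.imwrite("pics/c17.png",np.hstack([cv2.resize(t,(400,400),interpolation=2),cv2.resize(a[0:400,120:520],(400,400))]))
E
```

```text
18.1833 [ 408.71623615 -339.56386373  116.70413277] [ 0.68948705 -0.14002855  0.75807815] 61.84050491613889
```

View pics/c17.png

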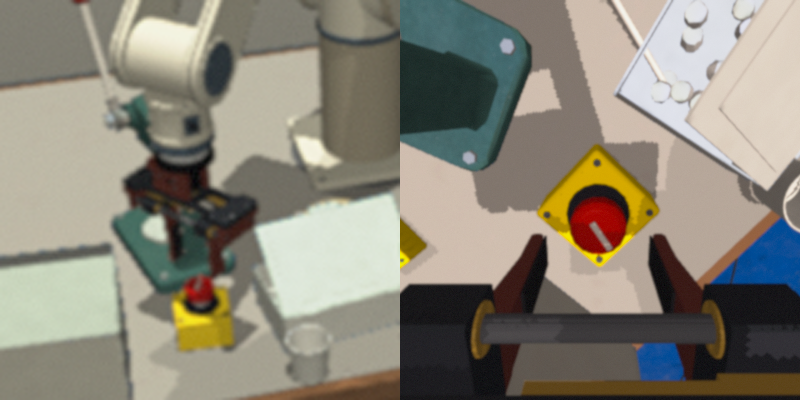

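Button is centred between the fingers (wrist crop (598,225)). Descend 55 mm.

carry_out(
  targets=[
    [[0, 0, 0], [0, 0.3, -20], 62],
    [[0, 0, 0], [0, 0.3, -40], 62],
    [[0, 0, 0], [0, 0.3, -50], 62],
    [[0, 0, 0], [0, 0.3, -55], 62],
    [[0, 0, 0], [0, 0.3, -55], 62],
    [[0, 0, 0], [0, 0.3, -55], 62],
  ],
)

```text
t: 18.68
ee_pos: [408.1, -339.0, 60.9]
orientation: [-1.343, -2.838, -0.0]
ft_force: [-0.2, 1.4, 0.3]
width: 62.1
```

```bash
python3 - <<'E'
from h import *
for n in ("side","wrist"): save(n,n+"18.png")
o=monitor.get_obs();print(o["t"],o["ee_pos"],o["ft_force"],o["width"])
t=cv2.imread("pics/side18.png")[140:260,180:300];a=cv2.imread("pics/wrist18.png")
cv2.imwrite("pics/c18.png",np.hstack([cv2.resize(t,(400,400),interpolation=2),cv2.resize(a[0:400,120:520],(400,400))]))
E
```

```text
18.7833 [ 408.11170954 -339.02399093   60.97022745] [-0.18209401  0.08436287 -0.02753103] 62.029164266438244
```

View pics/c18.png

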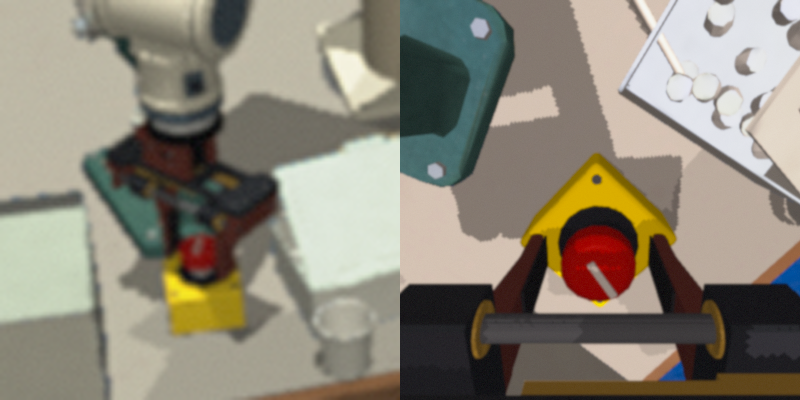

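carry_out(
  targets=[
    [[0, 0, 0], [0, 0, 0], 50],
    [[0, 0, 0], [0, 0, 0], 36],
    [[0, 0, 0], [0, 0, 0], 36],
    [[0, 0, 0], [0, 0, 0], 36],
    [[0, 0, 0], [0, 0, 0], 36],
    [[0, 0, 0], [0, 0, 0], 36],
  ],
)

```text
t: 19.28
ee_pos: [407.7, -338.4, 60.1]
orientation: [-1.343, -2.838, -0.001]
ft_force: [1.5, 2.8, 3.1]
width: 40.7
```

carry_out(
  targets=[
    [[0, 0, -4], [0, 0, 0], 36],
    [[0, 0, -9], [0, 0, 0], 36],
    [[0, 0, -14], [0, 0, 0], 36],
    [[0, 0, -19], [0, 0, 0], 36],
    [[0, 0, -24], [0, 0, 0], 36],
    [[0, 0, -29], [0, 0, 0], 36],
    [[0, 0, -34], [0, 0, 0], 36],
    [[0, 0, -39], [0, 0, 0], 36],
    [[0, 0, -43], [0, 0, 0], 36],
    [[0, 0, -45], [0, 0, 0], 36],
  ],
)

```text
t: 20.12
ee_pos: [408.3, -338.3, 60.1]
orientation: [-2.331, -2.104, -0.004]
ft_force: [4.0, 5.1, 2.7]
width: 40.2
```

```bash
python3 - <<'E'
from h import *
save("wrist","w19.png")
o=monitor.get_obs();print(o["t"],o["ee_pos"],o["ft_force"],o["moment"],o["width"],o["qpos"])
cv2.imwrite("pics/c19.png",cv2.resize(cv2.imread("pics/w19.png")[130:330,220:420],(600,600),interpolation=2))
E
```

```text
20.1667 [ 408.3099514  -338.34462199   60.1481393 ] [3.67507856 4.47411641 3.38838282] [ 0.48522462 -0.55903568  0.01167068] 40.328909800239416 [-0.71594793  0.53585935  1.92984777  0.00420744  0.67675768 -0.61603757]
```

View pics/c19.png

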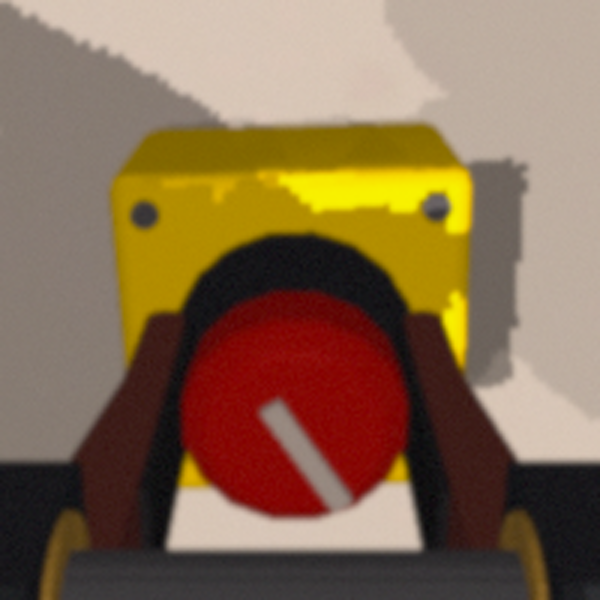

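carry_out(
  targets=[
    [[0, 0, -4], [0, 0, 0], 36],
    [[0, 0, -8], [0, 0, 0], 36],
    [[0, 0, -12], [0, 0, 0], 36],
    [[0, 0, -15], [0, 0, 0], 36],
    [[0, 0, -15], [0, 0, 0], 36],
  ],
)

```text
t: 20.58
ee_pos: [408.2, -339.1, 60.2]
orientation: [2.583, 1.788, 0.003]
ft_force: [2.3, -1.0, 2.0]
width: 40.4
```

```bash
python3 - <<'E'
from h import *
save("wrist","w20.png")
o=monitor.get_obs();print(o["t"],o["ee_pos"],o["ft_force"],o["moment"],o["width"],o["qpos"])
cv2.imwrite("pics/c20.png",cv2.resize(cv2.imread("pics/w20.png")[130:330,220:420],(600,600),interpolation=2))
E
```

```text
20.6333 [ 408.26699021 -339.11842261   60.23434657] [ 3.59662166 -0.69090903  1.95457782] [-0.21430458 -0.33497096  0.64981913] 40.42135254850198 [-0.71668656  0.53570407  1.92982964  0.0030776   0.67541909 -0.36124564]
```

View pics/c20.png

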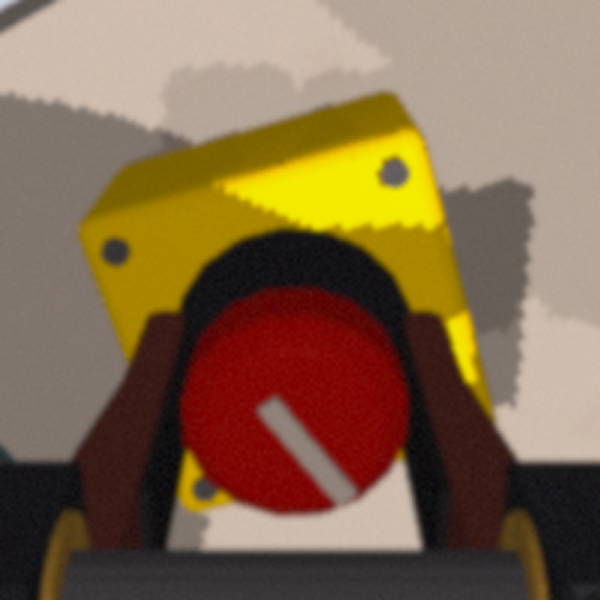

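carry_out(
  targets=[
    [[0, 0, 0], [0, 0, 0], 50],
    [[0, 0, 0], [0, 0, 0], 62],
    [[0, 0, 0], [0, 0, 0], 62],
    [[0, 0, 0], [0, 0, 0], 62],
    [[0, 0, 0], [0, 0, 20], 62],
    [[0, 0, 0], [0, 0, 50], 62],
    [[0, 0, 0], [0, 0, 90], 62],
    [[0, 0, 0], [0, 0, 130], 62],
    [[0, 0, 0], [0, 0, 160], 62],
    [[0, 0, 0], [0, 0, 160], 62],
  ],
)

```text
t: 21.47
ee_pos: [409.9, -340.7, 226.0]
orientation: [2.577, 1.783, 0.007]
ft_force: [1.3, -0.7, -0.3]
width: 61.9
```

```bash
python3 - <<'E'
from h import *
for n in ("top","side","wrist"): save(n,n+"21.png")
o=monitor.get_obs();print(o["t"],o["ee_pos"],o["ft_force"],o["width"])
a=cv2.imread("pics/wrist21.png")[120:260,250:390];t=cv2.imread("pics/top21.png")[150:270,210:330]
cv2.imwrite("pics/c21.png",np.hstack([cv2.resize(a,(400,400),interpolation=2),cv2.resize(t,(400,400),interpolation=2)]))
b=cv2.imread("pics/side21.png")[130:280,200:430];cv2.imwrite("pics/c21s.png",cv2.resize(b,(800,522),interpolation=2))
for n in ("side","top","wrist"):
  vision.get_image(n)
  for q in ("cup","nozzle","tray_lip","feed_bottle0_mid"):
    for r in place_of(q,n)[:3]:print(n,q,round(r["confidence"],2),w(n,r["point"]).round(0))
E
```

```text
21.6167 [ 406.88749083 -338.09586839  219.4095564 ] [ 0.36486057  0.97039394 -1.34191508] 61.4625980777602
side cup 0.64 [ 533. -220.    1.]
side nozzle 0.59 [416. 357.  -4.]
side tray_lip 0.87 [556. -61. 128.]
side feed_bottle0_mid 0.68 [427. 121. 129.]
top cup 0.64 [ 527. -218.   -2.]
top nozzle 0.49 [412. 359.  -4.]
top tray_lip 0.75 [546. -58. 123.]
top feed_bottle0_mid 0.45 [411. 126.  35.]
top feed_bottle0_mid 0.33 [352. 125.  39.]
wrist cup 0.85 [ 531. -218.   -2.]
```

View pics/c21.png

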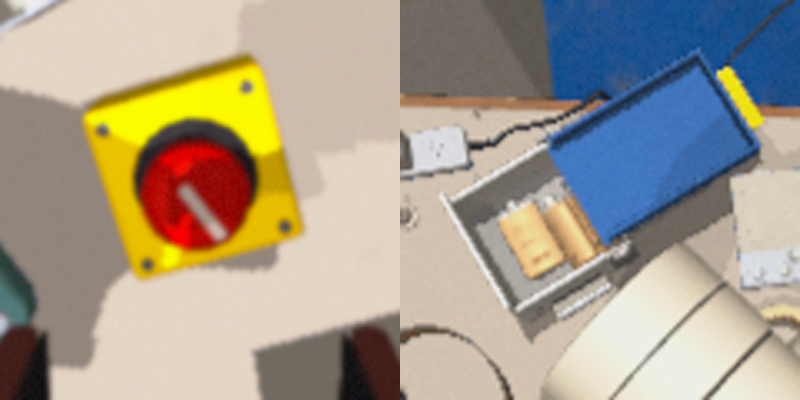

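View pics/c21s.png

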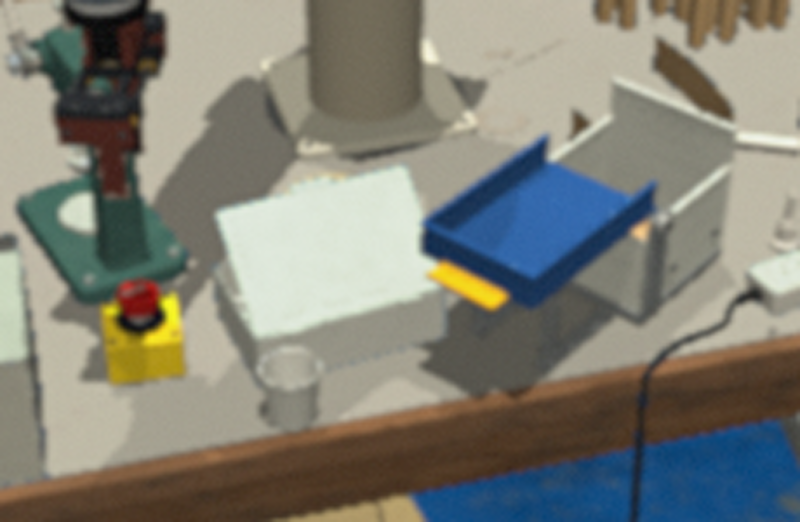

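```bash
python3 - <<'E'
import cv2,numpy as np
for n,b in (("side",(195,225,310,360)),("top",(160,200,295,330))):
    for s in ("0","21"):
        im=cv2.imread(f"pics/{n}{s}.png").astype(int)[b[0]:b[1],b[2]:b[3]]
        m=(im[...,2]>180)&(im[...,1]>110)&(im[...,0]<110)&(im[...,2]-im[...,0]>120);print(n,s,m.sum(),np.argwhere(m).mean(0))
E
```

```text
side 0 123 [16.75609756 24.33333333]
side 21 123 [16.75609756 24.33333333]
top 0 82 [18.85365854 16.76829268]
top 21 82 [18.85365854 16.76829268]
```

The lip pixels match the start exactly, so the tray is fully back at rest. Handing in.

```bash
python3 -c "
from workcell import order;print(order.close_job())"
```

```text
the job is handed in; nothing more can be done
None
```

The job is done and handed in at about 22 s of the 54 s allowed; no verdict was reported.

- **Stop:** I pressed the larger red button until the force rose sharply to 34 N at z 79.4, which means it was fully down.
- **Pouring:** I lifted the tray by its lip to about 1.14 rad. It came back down with the fingers under the lip the whole way. The tray is empty, and the yellow lip covers exactly the same pixels in the top and side views as at the start, so it is back at rest.
- **Reset:** I turned the button head clockwise until it met the stop. The turning moment was 0.65 N m, far above its friction. The white line now sits about 1.2 rad from the box edge.
- **Loose things:** The cup and nozzle measure within a few mm of where they started. The gripper is clear of everything, and no move reading showed an unexpected force.

**Least certain check:** only two bottles show clearly in the hopper. The third was seen only as an edge behind the second, partly hidden by the tray. I infer it is in there because the tray is empty and level. The detection network placed one bottle wrongly in one last side view (at the hinge), where the picture shows an empty tray.

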